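Sort wheel bushes on a step plug gauge

TASK

Two trolley-wheel bushes that look alike stand on the left of the bench; check them one at a time on the leaning step gauge by sliding each, flange first, down the steel pin until it stops: a good one stops at the shoulder partway down, an oversize one goes on over the shoulder to the round seat at the bottom. Put each bush away before you check the next, standing upright on its flange: a good one in the empty shallow carton on the right, an oversize one on the clipboard. Leave the stapler and the mug where they are.

Things in the scene. Friction and masses are not known exactly. Their poses are not given: they have to be found in the camera images.
- bush_a: one of two off-white nylon bushes, alike outside: tube 48 mm in diameter, 80 mm long, flange 62 mm in diameter, 8 mm thick at one end; about 0.1 kg. Origin: centre of the flange's outer face; z along the axis to the plain end (up at the start: it stands on its flange). One bush is good (bore 30 mm), one oversize (37 mm); neither name nor place tells which: only the gauge does.
- bush_b: one of two off-white nylon bushes, alike outside: tube 48 mm in diameter, 80 mm long, flange 62 mm in diameter, 8 mm thick at one end; about 0.1 kg. Origin: centre of the flange's outer face; z along the axis to the plain end (up at the start: it stands on its flange). One bush is good (bore 30 mm), one oversize (37 mm); neither name nor place tells which: only the gauge does.
- gauge_pin: steel step pin on a fixed grey cast block (foot 128 x 146 mm, 85 mm high); leans 30 degrees from vertical, roughly to the left (+y). Origin: on its axis at the block's sloping face, 57 mm above the worktop; z along the axis out to the tip, y level. Along z: thick part 34 mm in diameter up to 30 mm, bevel to 33 mm, thin part 28 mm in diameter to 66 mm, then a taper to 12 mm in diameter at 78 mm.
- gauge_shoulder (a point): point on the pin's axis, 32 mm from its origin: where the flange face of a good bush stops, on the bevelled shoulder. Bushes slide on and off freely and stay on by their weight.
- gauge_seat (a point): point on the pin's axis, 6 mm from its origin: top of the round seat (60 mm in diameter), where the flange face of an oversize bush stops.
- stock_carton: empty cut-down cardboard carton, fixed, 279 x 208 mm outside and 77 mm high, long side along its x. Origin: centre of its underside; z up. Its inner floor is 34 mm above the worktop, 266 x 198 mm, its walls stand 43 mm above that floor.
- clipboard: clipboard with a printed sheet, fixed, lying flat, 190 x 120 mm. Origin: centre of its underside; x along its length towards the metal clip, z up. Its board is 3 mm thick and flat but for the clip, which is 11 mm high and stands between x = 76 and 94 mm, 50 mm wide.
- stapler: red desk stapler, 120 x 32 x 44 mm, a bystander on the left. Origin: centre of its underside.
- mug: navy mug, 68 mm wide and 62 mm high, a bystander at the far right. Origin: underside.
Not all that is in view belongs to the job. Leave any purple or red look-alike of the bush_a alone.

How it is judged:
On the way, in this order (a step that is already met when the one before it is completed fails the run):
1. the first bush is slid fully onto the gauge pin: to the shoulder if it is good, to the seat if it is oversize (((z of bush_a in the frame of gauge_pin between 0.028 and 0.0365 m and x of bush_a in the frame of gauge_pin between -0.006 and 0.006 m and y of bush_a in the frame of gauge_pin between -0.006 and 0.006 m and angle between the z axis of bush_a and the z axis of gauge_pin, either way round below 0.12 rad) or (z of bush_b in the frame of gauge_pin between 0.002 and 0.0115 m and x of bush_b in the frame of gauge_pin between -0.006 and 0.006 m and y of bush_b in the frame of gauge_pin between -0.006 and 0.006 m and angle between the z axis of bush_b and the z axis of gauge_pin, either way round below 0.12 rad))), for 0.2 s.
2. with the first bush put away where it belongs, the other is slid fully onto the gauge pin ((((x of bush_a in the frame of stock_carton between -0.125 and 0.125 m and y of bush_a in the frame of stock_carton between -0.09 and 0.09 m and z of bush_a in the frame of stock_carton between 0.028 and 0.042 m and angle between bush_a's own z axis and vertical below 0.12 rad) and (z of bush_b in the frame of gauge_pin between 0.002 and 0.0115 m and x of bush_b in the frame of gauge_pin between -0.006 and 0.006 m and y of bush_b in the frame of gauge_pin between -0.006 and 0.006 m and angle between the z axis of bush_b and the z axis of gauge_pin, either way round below 0.12 rad)) or ((x of bush_b in the frame of clipboard between -0.09 and 0.07 m and y of bush_b in the frame of clipboard between -0.055 and 0.055 m and z of bush_b in the frame of clipboard between -0.002 and 0.01 m and angle between bush_b's own z axis and vertical below 0.12 rad) and (z of bush_a in the frame of gauge_pin between 0.028 and 0.0365 m and x of bush_a in the frame of gauge_pin between -0.006 and 0.006 m and y of bush_a in the frame of gauge_pin between -0.006 and 0.006 m and angle between the z axis of bush_a and the z axis of gauge_pin, either way round below 0.12 rad)))), for 0.2 s.
At the end, for the whole second after the job is handed in: The good bush stands upright (within 7 degrees), flange down, on the inner floor of the carton; the oversize bush stands upright (within 7 degrees), flange down, on the clipboard, its centre at least 5 mm inside the board's edge and clear of the clip; both at rest (x of bush_a in the frame of stock_carton between -0.125 and 0.125 m and y of bush_a in the frame of stock_carton between -0.09 and 0.09 m and z of bush_a in the frame of stock_carton between 0.028 and 0.042 m and angle between each of bush_a, bush_b's own z axis and vertical below 0.12 rad and x of bush_b in the frame of clipboard between -0.09 and 0.07 m and y of bush_b in the frame of clipboard between -0.055 and 0.055 m and z of bush_b in the frame of clipboard between -0.002 and 0.01 m and linear speed of each of bush_a, bush_b below 0.02 m/s and angular speed of each of bush_a, bush_b below 0.2 rad/s); the robot touches nothing.
It fails at once if the stapler or the mug is shifted by more than 25 mm (distance of any of stapler, mug from where it was at the start of the episode above 0.025 m).
It also fails if it takes over 69 s, if anything falls off the work surface, if the arm or the gripper's body presses on something with over 40 N, if the wrist force passes 120 N, or if a joint passes its speed limit or range.

ROBOT

A 7-joint arm with a two-finger parallel gripper is mounted at the origin on a cart in front of the work surface, level with it; the furniture and walls round the work are solid. World frame = base frame: x ahead of the robot, y to its left, z up, the work surface at z = 0. Lengths are in m, angles in rad, forces in N, time in s.
With the tool pointing down it reaches from about 0.425 to 0.925 m from the base axis. Payload 6.8 kg.
Tool frame: the origin (TCP) lies between the finger pads; the fingertips stand 25 mm ahead of it and the grasp point (between the pads) lies 6 mm ahead of it; x points along the fingers, z is the direction in which the jaws open and shut, and the axes are right-handed (so a half turn about x gives the same grasp; the last joint's range is limited). The gripper opens to 88 mm and grips with 3 to 60 N. Pads are 20 mm wide; open, the fingers measure 115 mm over their backs; the gripper's body (75 mm by 178 mm) begins 61 mm behind the grasp point.
Start: joints at [1.016, 0.477, 0.022, 1.555, -0.011, 1.109, -0.083], TCP at [0.292, -0.609, 0.248] pointing down, gripper open.
Joint ranges: [-2.96, 2.96], [-0.34, 2.1], [-1.41, 1.46], [0.24, 2.44], [-1.37, 4.51], [0.17, 1.92], [-2.96, 2.96]. Speed limits (rad/s): [2.39, 2.39, 3.14, 3.14, 3.14, 3.14, 3.14].

INTERFACE

Orientations are given as a unit quaternion [w, x, y, z].
In Python, from plant import robot gives the robot as it stands.
- The arm moves only by the tool carry_out, never from a script. Its argument "series" is a list of rows, each a list of 3 entries, a list of its own where there are three numbers: the shift along the tool's x, y, z in mm, then the turn about the tool's x in degrees, then the finger opening in mm, from 0 to 87.8. In form: [[[dx, dy, dz], roll, grip], ...]. A call has 1 to 5 rows; each row shifts and turns the commanded pose from where the row before left it, along the tool's axes as they then stand; what a row does not reach is not made up. A row lasts 1/12 s, in which the tool goes at most 41.7 mm and 7.16 degrees, less where a joint would pass 70% of its speed; a pose out of reach is approached as far as the arm can. A call with a gripper value outside its range is refused whole. The fingers move at their own pace and stop on an object; the grip force is fixed at half the most. Time passes only in rows, so rows that do not move let the fingers close. It gives the time, the measured TCP pose, the force and the opening at its end, in the units of the state.
- robot.get_obs(): the state, without advancing time (a new reading comes with each control period).
- robot.get_image(name): name is "scene" or "top" or "wrist"; returns the picture (384x512x3 uint8, red, green, blue); there is no depth.
- robot.calibration(name): a dict with "camera_matrix" (3x3 intrinsics, pixels), "k1" (the pictures are not rectified: a ray, as slopes to the right and down, at radius r is drawn at 1 + k1 r^2 times it, then the intrinsics apply), "position" and "attitude" of the camera in the world. Camera axes: x right, y down, z forward; pixel columns grow to the right and rows downward; lengths in m; the calibration is good to about 2 mm. A picture is of the moment at which its call begins: read the wrist's pose just before it. calibration takes no time and is no camera call; for the wrist camera it gives the pose at the moment of the call.
- robot.job_done(): hands the job in, once; it reports no verdict.
The state is a dict: "clock": time; "joint_pos": joint angles; "dq": joint speeds; "effort": joint torques, N m; "eef_pos": TCP position; "eef_rot": TCP orientation; "contact_force": force on the tool from outside, world axes, zero at the start; "moment": the same for the moment, N m; "grip_width": finger opening in m.
Only numpy, scipy, OpenCV 4.12 (cv2) and the standard library are available. Lean on these libraries where they do the work, as an engineer would, in place of code of your own. Each camera call takes 0.05 s, during which the arm holds its last target.

## Working session

There is one attempt and no reset: what is moved stays moved. The work goes in short steps, Python scripts to look and compute and a tool call to move; the robot and the scene stay as the last step left them, time stands still between calls to the robot, and variables do not carry over. Pictures are saved under pics/ and viewed, and the job is handed in when it is done.

Besides the shell and the picture viewer there is one more tool, called after ">>>" as name(argument=value, ...), one argument or row to a line, values as JSON. carry_out: Moves the arm, as the interface text tells. Its arguments: {"type":"object","properties":{"series":{"type":"array","items":{"type":"array"}}},"required":["series"]}

```bash
ls; mkdir -p pics; python3 - <<'E'
from plant import robot
import cv2
o=robot.get_obs()
for k,v in o.items(): print(k,v)
for n in ["scene","top","wrist"]:
    im=robot.get_image(n); cv2.imwrite(f"pics/{n}0.png",im[:,:,::-1]); 
    c=robot.calibration(n); print(n,c)
E
```

```text
pics
clock 0.0
joint_pos [ 1.01590467  0.47780546  0.02236787  1.55639395 -0.01149009  1.10934597
 -0.08310501]
dq [-0.00153018  0.00117989 -0.00025795 -0.00067923 -0.00043689 -0.00023836
 -0.00045783]
effort [ 5.34982773e-04 -5.82845879e+01  1.53517563e+00 -2.72607136e+01
 -5.42485679e-02  1.69135141e-02  1.86150814e-04]
eef_pos [ 0.29138593 -0.60826113  0.24670295]
eef_rot [ 0.59777232  0.37710042  0.598919   -0.37650971]
contact_force [-0.06491664  0.54075901 -0.51866983]
moment [ 0.0556293  -0.02598749  0.02643079]
grip_width 0.08743326433022786
scene {'camera_matrix': array([[385.20395634,   0.        , 259.18990827],
       [  0.        , 385.20395634, 193.4359727 ],
       [  0.        ,   0.        ,   1.        ]]), 'k1': -0.0762393492246022, 'position': array([-0.41081367, -0.70560454,  0.9435614 ]), 'attitude': array([-0.39108728,  0.79792413, -0.41157021,  0.2024297 ])}
top {'camera_matrix': array([[357.19276703,   0.        , 253.46651647],
       [  0.        , 357.19276703, 192.14600638],
       [  0.        ,   0.        ,   1.        ]]), 'k1': -0.07276405968465817, 'position': array([ 0.25330345, -0.04754069,  1.32069786]), 'attitude': array([ 0.0666563 , -0.69632301,  0.71089997, -0.07288648])}
wrist {'camera_matrix': array([[328.48720581,   0.        , 255.40518953],
       [  0.        , 328.48720581, 191.5891966 ],
       [  0.        ,   0.        ,   1.        ]]), 'k1': -0.08808039182158353, 'position': array([ 0.35905657, -0.57700914,  0.38468115]), 'attitude': array([ 0.11596872,  0.83828952, -0.52758623, -0.07399128])}
```

View pics/scene0.png

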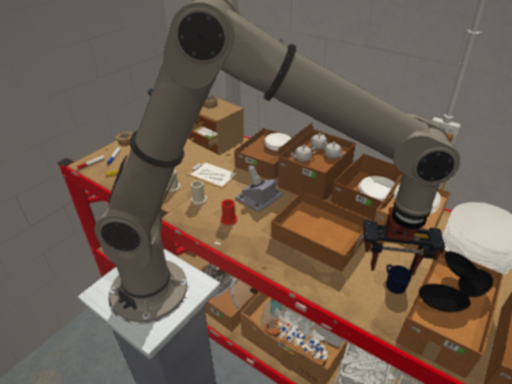

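View pics/top0.png

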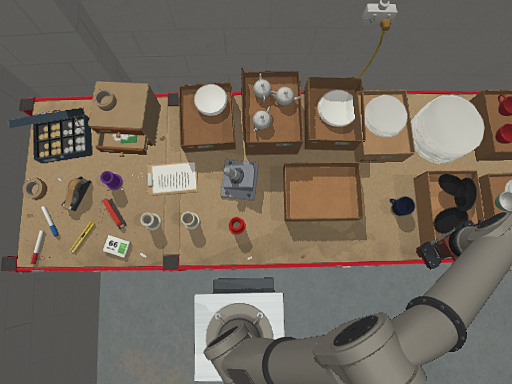

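View pics/wrist0.png

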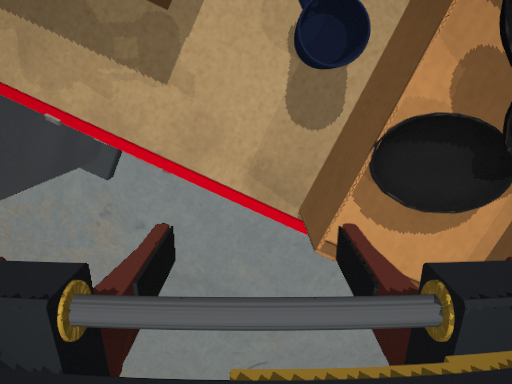

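```bash
cat > h.py <<'E'
from plant import robot
import cv2, numpy as np
from scipy.spatial.transform import Rotation as R
def q2R(q): return R.from_quat([q[1],q[2],q[3],q[0]]).as_matrix()
def ray(c,uv):
    K=c["camera_matrix"]; d=np.array([c["k1"],0,0,0,0.])
    # drawn = slope*(1+k1 r^2): OpenCV model
    p=cv2.undistortPoints(np.array([[uv]],float),K,d)[0,0]
    return np.array(c["position"]), q2R(c["attitude"])@np.array([p[0],p[1],1.])
def onz(c,uv,z):
    o,d=ray(c,uv); return o+d*(z-o[2])/d[2]
def tri(c1,u1,c2,u2):
    o1,d1=ray(c1,u1); o2,d2=ray(c2,u2); d1/=np.linalg.norm(d1); d2/=np.linalg.norm(d2)
    A=np.stack([d1,-d2],1); t=np.linalg.lstsq(A,o2-o1,rcond=None)[0]
    a=o1+d1*t[0]; b=o2+d2*t[1]; return (a+b)/2, np.linalg.norm(a-b)
def proj(c,P):
    d=np.array([c["k1"],0,0,0,0.]); Rm=q2R(c["attitude"]).T; t=-Rm@np.array(c["position"])
    return cv2.projectPoints(np.array(P,float).reshape(-1,1,3),cv2.Rodrigues(Rm)[0],t,c["camera_matrix"],d)[0][:,0]
def tool(): 
    o=robot.get_obs(); return np.array(o["eef_pos"]), q2R(o["eef_rot"])
def todelta(target):
    p,Rm=tool(); return 1000*Rm.T@(np.array(target)-p)
def snap(n,f,box=None,s=1):
    c=robot.calibration(n); im=robot.get_image(n)[:,:,::-1].copy()
    v=im if box is None else im[box[1]:box[3],box[0]:box[2]]
    cv2.imwrite("pics/"+f,cv2.resize(v,None,fx=s,fy=s,interpolation=cv2.INTER_CUBIC)); return c,im
E
python3 - <<'E'
from h import *
np.set_printoptions(precision=4,suppress=True)
p,Rm=tool(); print(p);print(Rm)
c=robot.calibration("top")
im=cv2.imread("pics/top0.png")
cv2.imwrite("pics/top_c.png",cv2.resize(im[140:270,90:270],None,fx=4.4,fy=4.4,interpolation=cv2.INTER_CUBIC))
im=cv2.imread("pics/scene0.png")
cv2.imwrite("pics/scene_c.png",cv2.resize(im[140:240,160:300],None,fx=5.5,fy=5.5,interpolation=cv2.INTER_CUBIC))
for n,u,z in [("a",(150,219),.08),("b",(190,219),.08),("tip",(237,175),.12),("carton",(322,192),.077),("clip",(172,178),0),("edge",(240,267),0),("base",(238,338),0),("red",(237,226),.08),('mug',(402,206),.06)]:
    print(n,onz(c,u,z))
E
```

```text
[ 0.2915 -0.6084  0.2469]
[[-0.0007  0.9018  0.4321]
 [ 0.0012  0.4321 -0.9018]
 [-1.     -0.0001 -0.0014]]
a [0.4129 0.3035 0.08  ]
b [0.4104 0.1626 0.08  ]
tip [ 0.5553 -0.0051  0.12  ]
carton [ 0.4979 -0.3056  0.077 ]
clip [0.5789 0.2471 0.    ]
edge [ 0.2416 -0.0073  0.    ]
base [-0.0056  0.0036  0.    ]
red [ 0.3828 -0.0014  0.08  ]
mug [ 0.4436 -0.5993  0.06  ]
```

View pics/top_c.png

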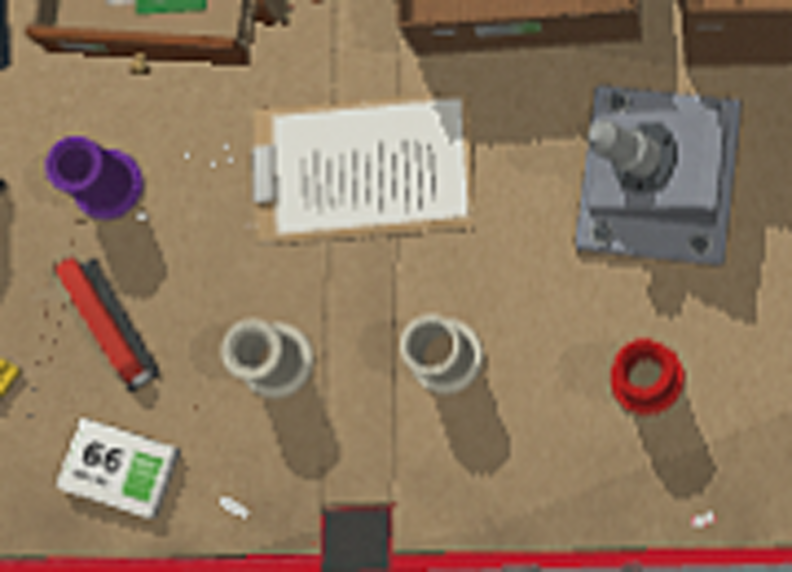

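View pics/scene_c.png

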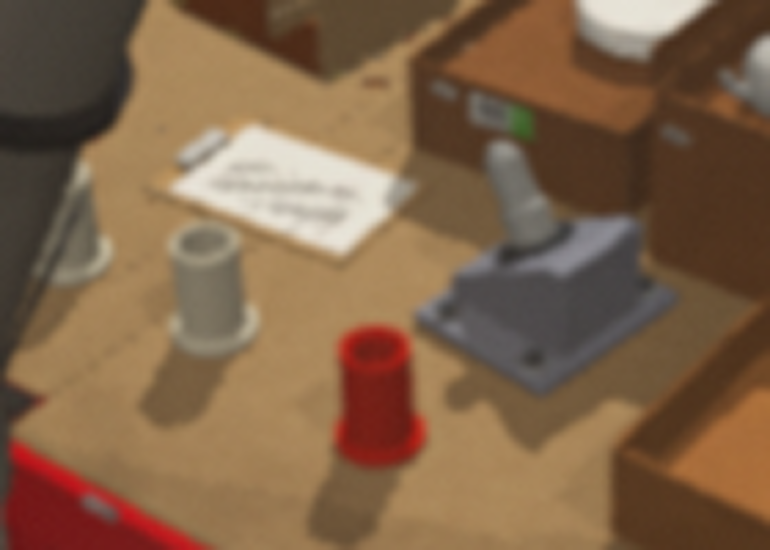

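```bash
cat >> h.py <<'E'
def plan(target,az=None,step=40.,grip=None,pr=True):
    "rows (tool axes as they stand) for a straight move to target, jaw azimuth az deg"
    p,Rm=tool(); o=robot.get_obs(); target=np.array(target)
    cur=np.degrees(np.arctan2(Rm[1,2],Rm[0,2])); d=0 if az is None else -((az-cur+90)%180-90)
    n=max(1,int(np.ceil(max(np.linalg.norm(target-p)*1000/step,abs(d)/7.))))
    rows=[];Q=Rm.copy()
    for i in range(n):
        s=1000*Q.T@((target-p)/n); rows.append([[round(float(v),1) for v in s],round(d/n,2)])
        Q=Q@R.from_euler('x',d/n,degrees=True).as_matrix()
    print("t",round(o["clock"],2),"p",p.round(4),"az",round(cur,2),"grip",round(o["grip_width"]*1000,1),"F",o["contact_force"].round(1),"n",n)
    for r in rows: print(r)
    return rows
E
python3 - <<'E'
from h import *
plan([.50,-.06,.32],0)
c=robot.calibration("top"); s=robot.calibration("scene")
tp,tb=(226.8,170.7),(238.2,177.5); sp=(251.3,166.9); sb=(256.9,182.2)
print(onz(c,tp,.1245),tri(c,tp,s,sp)); print(onz(c,tb,.057),tri(c,tb,s,sb))
for u in [(597,87),(741,98),(724,265),(577,252)]: print(onz(c,(u[0]/4.4+90,u[1]/4.4+140),.0))
E
```

```text
t 0.15 p [ 0.2915 -0.6084  0.2469] az -64.4 grip 88.0 F [0.1 0.1 1.4] n 15
[[-4.8, 28.3, -27.0], np.float64(-4.29)]
[[-4.8, 30.3, -24.8], np.float64(-4.29)]
[[-4.8, 32.0, -22.4], np.float64(-4.29)]
[[-4.8, 33.6, -20.0], np.float64(-4.29)]
[[-4.8, 35.0, -17.4], np.float64(-4.29)]
[[-4.8, 36.2, -14.7], np.float64(-4.29)]
[[-4.8, 37.2, -12.0], np.float64(-4.29)]
[[-4.8, 38.0, -9.2], np.float64(-4.29)]
[[-4.8, 38.6, -6.3], np.float64(-4.29)]
[[-4.8, 39.0, -3.4], np.float64(-4.29)]
[[-4.8, 39.1, -0.4], np.float64(-4.29)]
[[-4.8, 39.0, 2.5], np.float64(-4.29)]
[[-4.8, 38.7, 5.4], np.float64(-4.29)]
[[-4.8, 38.2, 8.3], np.float64(-4.29)]
[[-4.8, 37.5, 11.1], np.float64(-4.29)]
[0.57021854 0.02985199 0.1245    ] (array([0.57141929, 0.02934902, 0.12227708]), np.float64(0.0017654425978982646))
[ 0.56171564 -0.00709403  0.057     ] (array([ 0.55765566, -0.00770287,  0.07389655]), np.float64(0.0001846049846807968))
[0.64666925 0.04194766 0.        ]
[ 0.63420094 -0.0835548   0.        ]
[ 0.48666849 -0.06547812  0.        ]
[0.50046396 0.05987563 0.        ]
```

>>> carry_out(
  series=[
    [[-5,28,-27],-4.3,87],
    [[-5,30,-25],-4.3,87],
    [[-5,32,-22],-4.3,87],
    [[-5,34,-20],-4.3,87],
    [[-5,35,-17],-4.3,87],
  ],
)

```text
clock: 0.57
eef_pos: [0.3614, -0.4245, 0.2726]
eef_rot: [0.658, 0.257, 0.659, -0.257]
contact_force: [0.7, 0.5, -0.8]
grip_width: 0.087
```

>>> carry_out(
  series=[
    [[-5,36,-15],-4.3,87],
    [[-5,37,-12],-4.3,87],
    [[-5,38,-9],-4.3,87],
    [[-5,39,-6],-4.3,87],
    [[-5,39,-3],-4.3,87],
  ],
)

```text
clock: 0.98
eef_pos: [0.431, -0.2418, 0.2979]
eef_rot: [0.695, 0.13, 0.695, -0.13]
contact_force: [0.6, -0.1, 0.1]
grip_width: 0.0868
```

>>> carry_out(
  series=[
    [[-5,39,0],-4.3,87],
    [[-5,39,2],-4.3,87],
    [[-5,39,5],-4.3,87],
    [[-5,38,8],-4.3,87],
    [[-5,37,11],-4.3,87],
  ],
)

```text
clock: 1.4
eef_pos: [0.4993, -0.0595, 0.323]
eef_rot: [0.707, -0.002, 0.707, 0.002]
contact_force: [0.3, -0.3, 0.1]
grip_width: 0.0868
```

```bash
python3 - <<'E'
from h import *
p,Rm=tool();print(p,Rm)
c,im=snap("wrist","w1.png",None,1.5); print(c["position"],q2R(c["attitude"])); cv2.imwrite("pics/w1raw.png",im)
print(proj(c,[[.5705,.0295,.1235],[.413,.3035,.08],[.41,.163,.08]]))
E
```

```text
[ 0.49929073 -0.05947207  0.32295864] [[ 6.75087801e-05 -5.34170333e-03  9.99985731e-01]
 [-3.38842444e-04  9.99985675e-01  5.34172591e-03]
 [-9.99999940e-01 -3.39198223e-04  6.56978172e-05]]
[0.49912998 0.01444472 0.46069167] [[ 9.99984133e-01  5.42838325e-03  1.50566713e-03]
 [ 5.63324582e-03 -9.62151175e-01 -2.72458040e-01]
 [-3.03272609e-05  2.72462199e-01 -9.62166487e-01]]
[[ 327.63715878   84.4802926 ]
 [ 174.62429257 -173.93952913]
 [ 171.45645165  -43.42551298]]
```

View pics/w1.png

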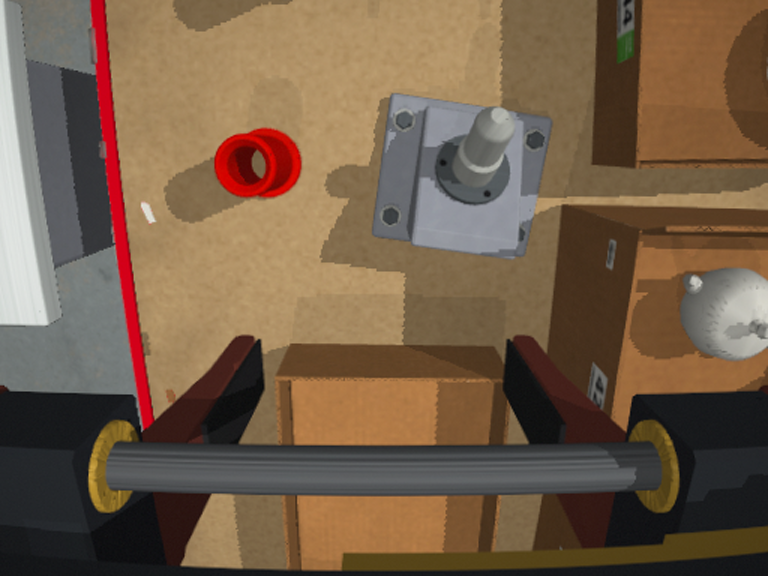

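```bash
python3 - <<'E'
from h import *
np.set_printoptions(precision=4,suppress=True)
im=cv2.imread("pics/w1raw.png"); cv2.imwrite("pics/w1c.png",cv2.resize(im[55:180,240:375],None,fx=4.7,fy=4.7,interpolation=cv2.INTER_CUBIC))
t0=cv2.imread("pics/top0.png"); cv2.imwrite("pics/t0c.png",cv2.resize(t0[155:205,215:265],None,fx=11,fy=11,interpolation=cv2.INTER_CUBIC))
E
```

```text
(no output)
```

View pics/w1c.png

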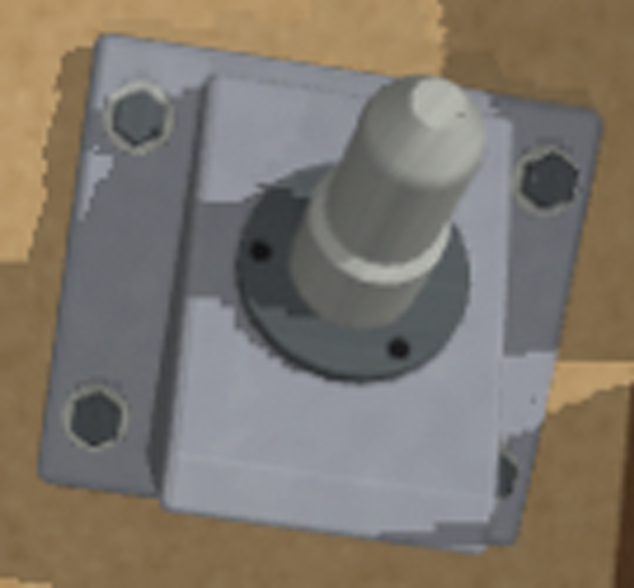

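View pics/t0c.png

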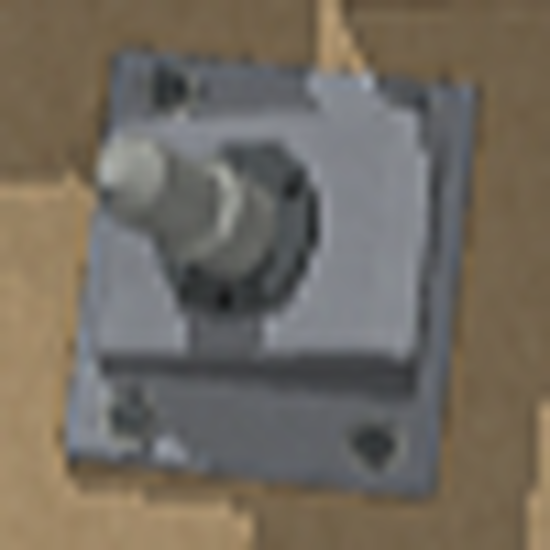

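```bash
cat > g.py <<'E'
from h import *
np.set_printoptions(precision=4,suppress=True)
w=robot.calibration("wrist"); t=robot.calibration("top"); s=robot.calibration("scene")
f=lambda x,y:(x/4.7+240,y/4.7+55)
print("tip w",onz(w,f(440,104),.1245),"t",onz(t,(227.45,170),.1245),"tri",tri(w,f(440,104),t,(227.45,170)))
print("seat w",onz(w,f(355,267),.062),"t",onz(t,(237.5,175.5),.062))
for u in [(98,35),(602,110),(515,545),(40,485)]: print(onz(w,f(*u),.012))
E
python3 g.py
```

```text
tip w [0.5784 0.0474 0.1245] t [0.5727 0.0276 0.1245] tri (array([0.5703, 0.036 , 0.1458]), np.float64(0.020402565657075794))
seat w [0.5739 0.0114 0.062 ] t [ 0.568  -0.0048  0.062 ]
[0.5081 0.0714 0.012 ]
[0.6508 0.0558 0.012 ]
[ 0.6367 -0.0702  0.012 ]
[ 0.494 -0.055  0.012]
```

```bash
python3 - <<'E'
from h import *
c=robot.calibration("wrist"); print(c["position"]); p,Rm=tool(); print(p)
E
sed -i 's/^f=lambda/w=dict(w,position=np.array([0.49912998,0.01444472,0.46069167]),attitude=R.from_matrix([[ 9.99984133e-01,5.42838325e-03,1.50566713e-03],[ 5.63324582e-03,-9.62151175e-01,-2.72458040e-01],[-3.03272609e-05,2.72462199e-01,-9.62166487e-01]]).as_quat()[[3,0,1,2]])\nf=lambda/' g.py; python3 g.py
```

```text
[0.50027783 0.02251385 0.46240474]
[ 0.50203964 -0.05078335  0.32435036]
tip w [0.5759 0.0366 0.1245] t [0.5727 0.0276 0.1245] tri (array([0.5888, 0.0359, 0.0657]), np.float64(0.009175473360281931))
seat w [0.5707 0.0006 0.062 ] t [ 0.568  -0.0048  0.062 ]
[0.5059 0.0611 0.012 ]
[0.6476 0.0435 0.012 ]
[ 0.632  -0.0817  0.012 ]
[ 0.49   -0.0647  0.012 ]
```

>>> carry_out(
  series=[
    [[0,0,0],0,87],
  ],
)

```text
clock: 1.53
eef_pos: [0.5003, -0.0569, 0.3233]
eef_rot: [0.708, -0.003, 0.707, 0.004]
contact_force: [-0.3, -0.7, -0.7]
grip_width: 0.0871
```

```bash
python3 - <<'E'
from h import *
np.set_printoptions(precision=4,suppress=True)
c,im=snap("wrist","w2c.png",(240,45,375,170),4.7); np.save("w2.npy",c,allow_pickle=True); print(c["position"]); p,Rm=tool(); print(p)
c2,im=snap("top","t2c.png",(215,155,265,205),11)
E
```

```text
[0.4996 0.0168 0.4611]
[ 0.4995 -0.0599  0.3227]
```

View pics/w2c.png

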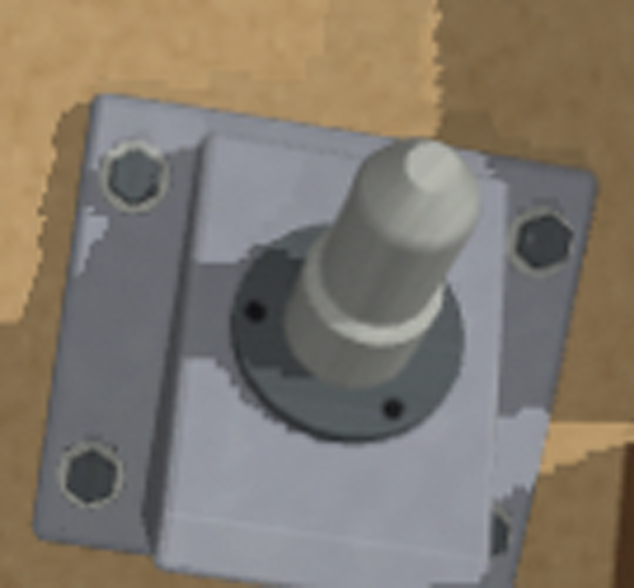

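```bash
python3 - <<'E'
from h import *
np.set_printoptions(precision=4,suppress=True)
w=np.load("w2.npy",allow_pickle=True).item(); t=robot.calibration("top")
f=lambda x,y:(x/4.7+240,y/4.7+45)
print("tip w",onz(w,f(435,167),.1245),"tri",tri(w,f(435,167),t,(227.45,170)))
print("seat w",onz(w,f(349,328),.062))
for u in [(95,95),(597,175),(35,538)]: print(onz(w,f(*u),.012))
p,Rm=tool(); print(p,robot.get_obs()["clock"])
plan([.41,.163,.25],0)
# bush circles in top
im=cv2.imread("pics/top0.png"); cv2.imwrite("pics/bu.png",cv2.resize(im[205:237,135:210],None,fx=10,fy=10,interpolation=cv2.INTER_CUBIC))
E
```

```text
tip w [0.576  0.0366 0.1245] tri (array([0.5993, 0.0383, 0.0233]), np.float64(0.008690602151446531))
seat w [0.5706 0.0004 0.062 ]
[0.506  0.0608 0.012 ]
[0.6478 0.0424 0.012 ]
[ 0.4901 -0.0635  0.012 ]
[ 0.499  -0.0617  0.3223] 1.6333
t 1.63 p [ 0.499  -0.0617  0.3223] az 0.09 grip 86.8 F [ 0.1 -0.2  0.3] n 7
[[10.3, 32.1, -12.7], np.float64(0.01)]
[[10.3, 32.1, -12.7], np.float64(0.01)]
[[10.3, 32.1, -12.7], np.float64(0.01)]
[[10.3, 32.1, -12.7], np.float64(0.01)]
[[10.3, 32.1, -12.7], np.float64(0.01)]
[[10.3, 32.1, -12.7], np.float64(0.01)]
[[10.3, 32.1, -12.7], np.float64(0.01)]
```

View pics/bu.png

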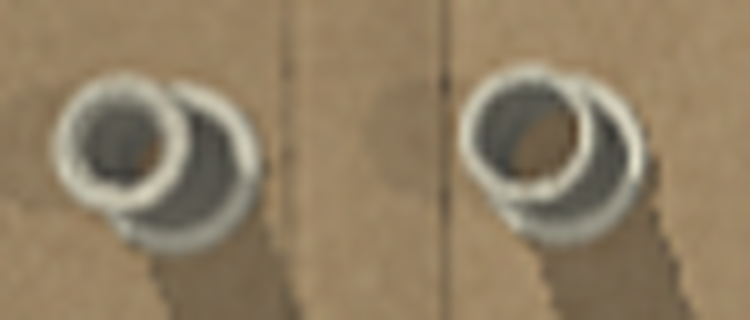

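```bash
python3 - <<'E'
from h import *
np.set_printoptions(precision=4,suppress=True)
t=robot.calibration("top")
print("R",onz(t,(187.7,218.2),.08),onz(t,(191.8,221.0),.008)); print("L",onz(t,(147.1,219.2),.08),onz(t,(153.2,222),.008))
s=robot.calibration("scene"); print(proj(s,[.41,.165,.08]))
E
```

```text
R [0.4134 0.1707 0.08  ] [0.412  0.1681 0.008 ]
L [0.4124 0.3138 0.08  ] [0.4108 0.3116 0.008 ]
[[197.1128 184.0287]]
```

>>> carry_out(
  series=[
    [[10,32,-13],-1,87],
    [[10,32,-13],-1,87],
    [[10,32,-13],-1,87],
    [[10,32,-13],-1,87],
    [[10,32,-13],-1,87],
  ],
)

```text
clock: 2.05
eef_pos: [0.4276, 0.0951, 0.2719]
eef_rot: [0.706, -0.03, 0.707, 0.03]
contact_force: [0.6, -0.3, 0.8]
grip_width: 0.0872
```

>>> carry_out(
  series=[
    [[10,32,-13],-1,87],
    [[10,20,-10],0,87],
    [[5,8,-2],0,87],
    [[0,0,0],0,87],
  ],
)

```text
clock: 2.38
eef_pos: [0.3964, 0.1532, 0.2465]
eef_rot: [0.705, -0.038, 0.707, 0.037]
contact_force: [-0.2, -0.1, 0.4]
grip_width: 0.0876
```

```bash
python3 - <<'E'
from h import *
np.set_printoptions(precision=4,suppress=True)
p,Rm=tool(); print(p, robot.get_obs()["dq"])
c,im=snap("wrist","w3.png",None,1.5); print(c["position"],c["attitude"])
np.save("w3.npy",c,allow_pickle=True)
print(proj(c,[[.41,.163,.08],[.41,.163,.008]]))
E
```

```text
[0.3964 0.1532 0.2465] [ 0.0328 -0.0047  0.044  -0.0309  0.0002  0.0245  0.0524]
[0.389  0.2268 0.3842] [0.1376 0.989  0.0532 0.0063]
[[271.0077 170.6106]
 [268.2934 157.4691]]
```

View pics/w3.png

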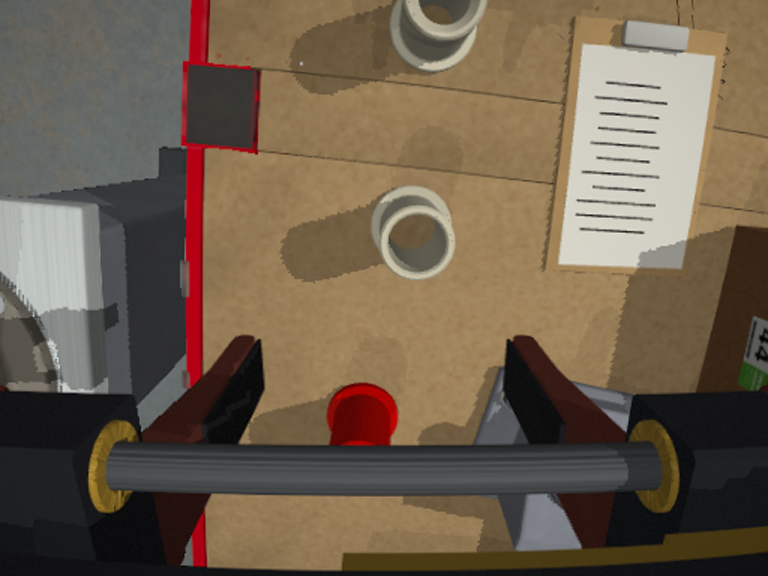

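```bash
python3 - <<'E'
from h import *
np.set_printoptions(precision=4,suppress=True)
w=np.load("w3.npy",allow_pickle=True).item()
print("R",onz(w,(417/1.5,242/1.5),.08),onz(w,(411/1.5,225/1.5),.006))
print("L flange?",onz(w,(433/1.5,30/1.5),.006),onz(w,(440/1.5,8/1.5),.08))
for u in [(577,17),(725,33),(545,269),(686,271)]: print("clip",onz(w,(u[0]/1.5,u[1]/1.5),.003))
plan([.413,.168,.15],-6)
E
```

```text
R [0.4155 0.1726 0.08  ] [0.4157 0.1721 0.006 ]
L flange? [0.4145 0.313  0.006 ] [0.412  0.3084 0.08  ]
clip [0.5173 0.3362 0.003 ]
clip [0.6338 0.3443 0.003 ]
clip [0.5273 0.1484 0.003 ]
clip [0.6466 0.16   0.003 ]
t 2.43 p [0.3975 0.1522 0.2471] az 6.04 grip 87.1 F [-0.7  0.6  0.1] n 3
[[32.4, 4.7, 5.7], np.float64(4.01)]
[[32.4, 5.1, 5.4], np.float64(4.01)]
[[32.4, 5.5, 5.0], np.float64(4.01)]
```

>>> carry_out(
  series=[
    [[30,6,5],6.5,87],
    [[30,6,5],6.5,87],
    [[30,6,5],0,87],
    [[20,0,0],0,87],
    [[0,0,0],0,87],
  ],
)

```text
clock: 2.85
eef_pos: [0.4119, 0.1681, 0.1344]
eef_rot: [0.704, 0.043, 0.708, -0.045]
contact_force: [-0.3, -0.4, -0.3]
grip_width: 0.0869
```

```bash
python3 - <<'E'
from h import *
np.set_printoptions(precision=4,suppress=True)
plan([.414,.171,.064],-7)
c,im=snap("wrist","w4.png",None,1.5); np.save("w4.npy",c,allow_pickle=True)
print(proj(c,[[.414,.171,.08]])*1.5)
E
```

```text
t 2.85 p [0.4119 0.1681 0.1344] az -7.1 grip 86.9 F [-0.3 -0.4 -0.3] n 2
[[35.2, 1.7, 1.1], np.float64(-0.05)]
[[35.2, 1.7, 1.1], np.float64(-0.05)]
[[387.307  325.0938]]
```

View pics/w4.png

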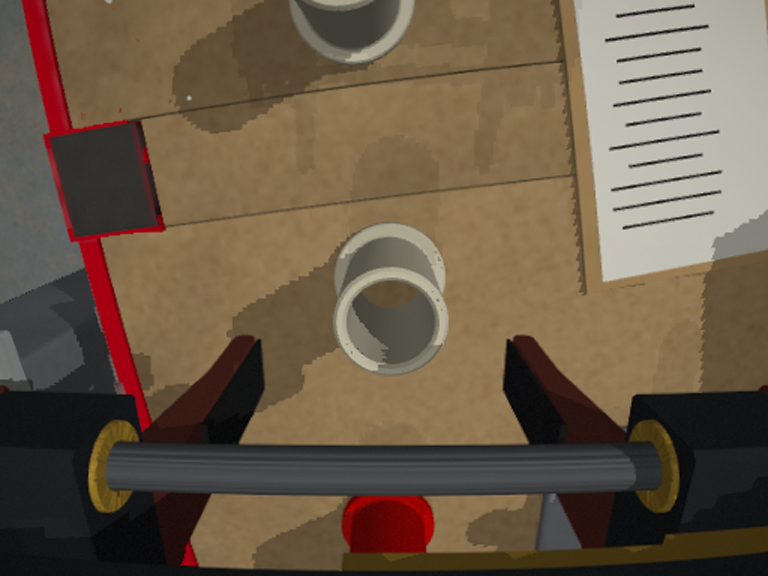

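>>> carry_out(
  series=[
    [[30,3,2],0,87],
    [[30,2,1],0,87],
    [[10,0,0],0,87],
    [[0,0,0],0,40],
    [[0,0,0],0,40],
  ],
)

```text
clock: 3.32
eef_pos: [0.4171, 0.1754, 0.0688]
eef_rot: [0.706, 0.043, 0.706, -0.043]
contact_force: [-0.1, 0.3, 0.2]
grip_width: 0.0771
```

>>> carry_out(
  series=[
    [[0,0,0],0,40],
    [[0,0,0],0,40],
  ],
)

```text
clock: 3.48
eef_pos: [0.4176, 0.176, 0.0693]
eef_rot: [0.707, 0.043, 0.705, -0.042]
contact_force: [-0.5, 0.7, -0.3]
grip_width: 0.0637
```

```bash
python3 - <<'E'
from h import *
np.set_printoptions(precision=4,suppress=True)
plan([.41,.17,.30],-7)
E
```

```text
t 3.48 p [0.4176 0.176  0.0693] az -6.94 grip 63.7 F [-0.5  0.7 -0.3] n 6
[[-38.5, -1.1, -1.0], np.float64(0.01)]
[[-38.5, -1.1, -1.0], np.float64(0.01)]
[[-38.5, -1.1, -1.0], np.float64(0.01)]
[[-38.5, -1.1, -1.0], np.float64(0.01)]
[[-38.5, -1.1, -1.0], np.float64(0.01)]
[[-38.5, -1.1, -1.0], np.float64(0.01)]
```

>>> carry_out(
  series=[
    [[4,-3,-2],0,40],
    [[0,0,0],0,40],
    [[0,0,0],0,40],
    [[0,0,0],0,40],
    [[0,0,0],0,40],
  ],
)

```text
clock: 3.9
eef_pos: [0.414, 0.1726, 0.0639]
eef_rot: [0.706, 0.042, 0.706, -0.043]
contact_force: [-1.3, -2.4, 5.7]
grip_width: 0.048
```

```bash
python3 - <<'E'
from h import *
np.set_printoptions(precision=4,suppress=True)
plan([.41,.17,.30],-7)
E
```

```text
t 3.9 p [0.414  0.1726 0.0639] az -6.92 grip 48.0 F [-1.3 -2.4  5.7] n 6
[[-39.4, -0.6, -0.6], np.float64(0.01)]
[[-39.4, -0.6, -0.6], np.float64(0.01)]
[[-39.4, -0.6, -0.6], np.float64(0.01)]
[[-39.4, -0.6, -0.6], np.float64(0.01)]
[[-39.4, -0.6, -0.6], np.float64(0.01)]
[[-39.4, -0.6, -0.6], np.float64(0.01)]
```

>>> carry_out(
  series=[
    [[-35,0,0],0,40],
    [[-41,0,0],0,40],
    [[-38,-10,10],0,40],
    [[-35,-15,15],0,40],
    [[-10,-25,25],0,40],
  ],
)

```text
clock: 4.32
eef_pos: [0.459, 0.1208, 0.2281]
eef_rot: [0.709, 0.042, 0.703, -0.039]
contact_force: [0.9, 1.1, -2.0]
grip_width: 0.0486
```

```bash
python3 - <<'E'
from h import *
np.set_printoptions(precision=4,suppress=True)
plan([.574,.034,.215],-7)
E
```

```text
t 4.32 p [0.459  0.1208 0.2281] az -6.56 grip 48.6 F [ 0.9  1.1 -2. ] n 4
[[3.4, -18.3, 31.0], np.float64(0.11)]
[[3.4, -18.2, 31.1], np.float64(0.11)]
[[3.4, -18.2, 31.1], np.float64(0.11)]
[[3.4, -18.1, 31.1], np.float64(0.11)]
```

>>> carry_out(
  series=[
    [[2,-18,31],0,40],
    [[2,-18,31],0,40],
    [[2,-15,25],0,40],
    [[2,-8,12],0,40],
    [[0,0,0],0,40],
  ],
)

```text
clock: 4.73
eef_pos: [0.5504, 0.0443, 0.2136]
eef_rot: [0.705, 0.044, 0.706, -0.044]
contact_force: [-0.2, 0.4, -1.4]
grip_width: 0.0484
```

```bash
python3 - <<'E'
from h import *
np.set_printoptions(precision=4,suppress=True)
plan([.574,.034,.215],-7)
c,im=snap("scene","s5.png",(210,120,310,210),7.5)
c,im=snap("top","t5.png",(200,145,280,205),9)
plan([.574,.034,.215],-7)
E
```

```text
t 4.73 p [0.5504 0.0443 0.2136] az -7.16 grip 48.4 F [-0.2  0.4 -1.4] n 1
[[-1.4, -7.3, 24.7], np.float64(-0.16)]
t 4.83 p [0.5479 0.048  0.214 ] az -6.87 grip 48.6 F [-0.6  0.7 -1. ] n 1
[[-1.0, -10.7, 27.6], np.float64(0.13)]
```

View pics/s5.png

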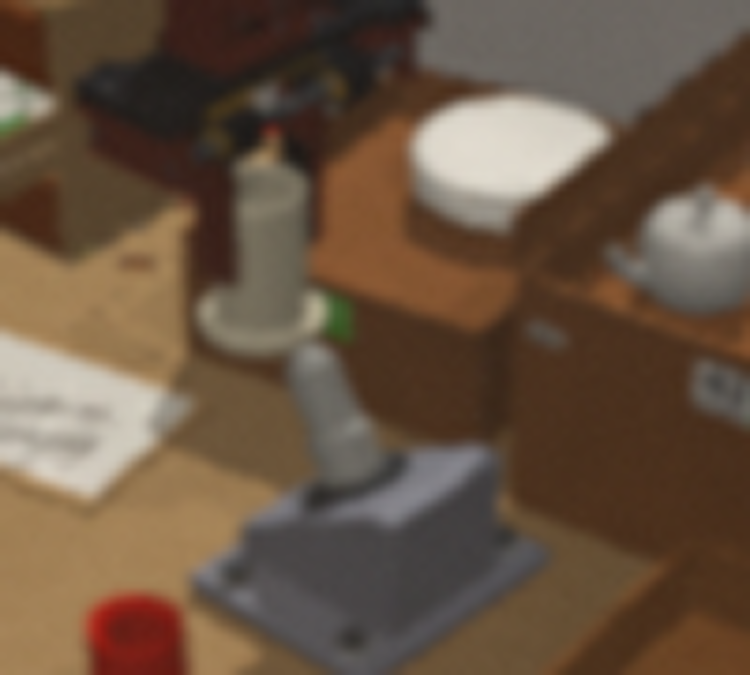

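View pics/t5.png

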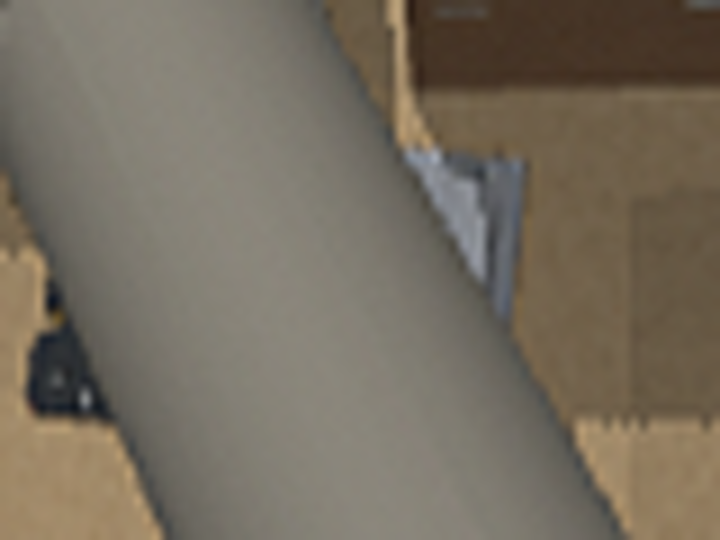

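```bash
python3 - <<'E'
from h import *
np.set_printoptions(precision=4,suppress=True)
s=robot.calibration("scene")
f=lambda P:(proj(s,P)-[210,120])*7.5
# axis points at 0,8(top of flange edge ctr),80
p=[.549,.0465,.1505]
print(f([[p[0],p[1],p[2]+h] for h in (0,.008,.08)]))
for tip in ([.574,.034,.1245],[.576,.0366,.1245],[.571,.0293,.1223]):print(f([tip]))
for o in ([.568,-.004,.057],[.570,-.001,.057]):print(f([o]))
E
```

```text
[[253.3684 314.4537]
 [253.0015 301.0162]
 [249.6049 175.9853]]
[[303.6542 343.1753]]
[[301.8866 339.7725]]
[[307.6318 352.4031]]
[[357.4985 480.8954]]
[[355.0365 477.0407]]
```

>>> carry_out(
  series=[
    [[0,-6,14],0,40],
    [[0,-5,12],0,40],
    [[0,0,0],0,40],
    [[0,0,0],0,40],
  ],
)

```text
clock: 5.17
eef_pos: [0.573, 0.0337, 0.2146]
eef_rot: [0.706, 0.043, 0.706, -0.042]
contact_force: [0.1, 0.3, -1.4]
grip_width: 0.0482
```

```bash
python3 - <<'E'
from h import *
np.set_printoptions(precision=4,suppress=True)
plan([.574,.034,.215],-7)
c,im=snap("scene","s6.png",(210,120,310,210),7.5)
plan([.574,.034,.215],-7)
E
```

```text
t 5.17 p [0.573  0.0337 0.2146] az -6.87 grip 48.2 F [ 0.1  0.3 -1.4] n 1
[[-0.4, 0.5, 0.9], np.float64(0.13)]
t 5.22 p [0.5726 0.0338 0.2146] az -6.85 grip 48.6 F [-0.3 -0.1 -2. ] n 1
[[-0.4, 0.3, 1.3], np.float64(0.15)]
```

View pics/s6.png

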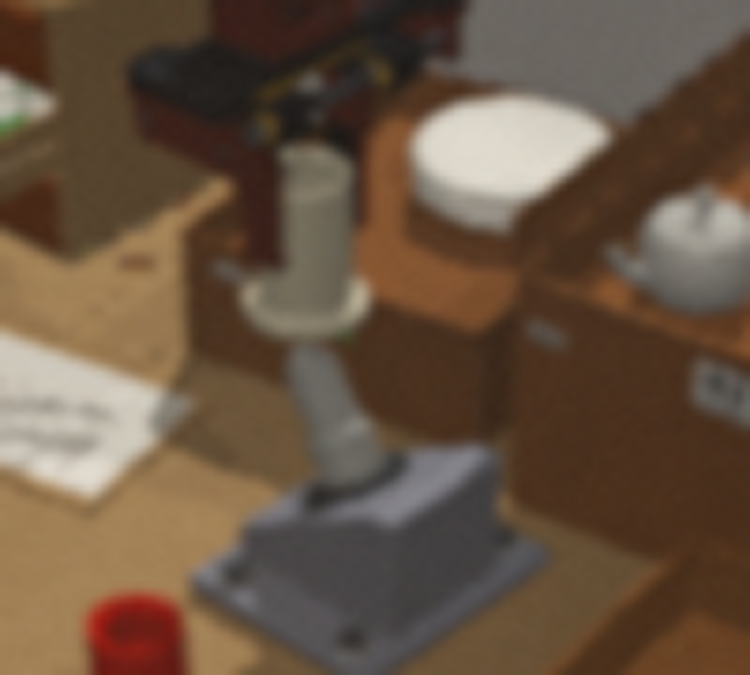

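>>> carry_out(
  series=[
    [[14,-2,0],0,40],
    [[14,0,0],0,40],
    [[8,0,0],0,40],
    [[0,0,0],0,40],
  ],
)

```text
clock: 5.55
eef_pos: [0.5714, 0.0313, 0.177]
eef_rot: [0.705, 0.042, 0.707, -0.042]
contact_force: [-0.5, -0.7, -1.0]
grip_width: 0.0481
```

```bash
python3 - <<'E'
from h import *
np.set_printoptions(precision=4,suppress=True)
plan([.574,.034,.178],-7)
c,im=snap("scene","s7.png",(210,120,310,210),7.5)
E
```

```text
t 5.55 p [0.5714 0.0313 0.177 ] az -6.84 grip 48.1 F [-0.5 -0.7 -1. ] n 1
[[-1.0, 3.0, 2.3], np.float64(0.16)]
```

View pics/s7.png

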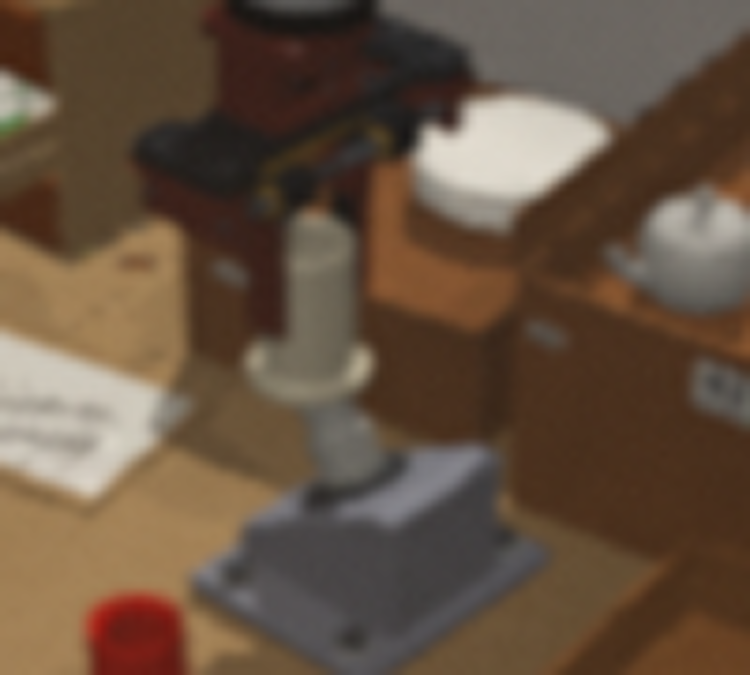

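>>> carry_out(
  series=[
    [[2,5,0],0,40],
    [[2,6,0],0,40],
    [[2,6,0],0,40],
    [[2,6,0],0,40],
    [[0,0,0],0,40],
  ],
)

```text
clock: 6.02
eef_pos: [0.5756, 0.052, 0.1708]
eef_rot: [0.706, 0.041, 0.706, -0.044]
contact_force: [-1.4, -6.2, 0.8]
grip_width: 0.0483
```

```bash
python3 - <<'E'
from h import *
np.set_printoptions(precision=4,suppress=True)
plan([.574,.034,.178],-7)
c,im=snap("scene","s8.png",(210,120,310,210),7.5)
E
```

```text
t 6.02 p [0.5756 0.052  0.1708] az -6.94 grip 48.3 F [-1.4 -6.2  0.8] n 1
[[-7.1, -18.1, 0.5], np.float64(0.06)]
```

View pics/s8.png

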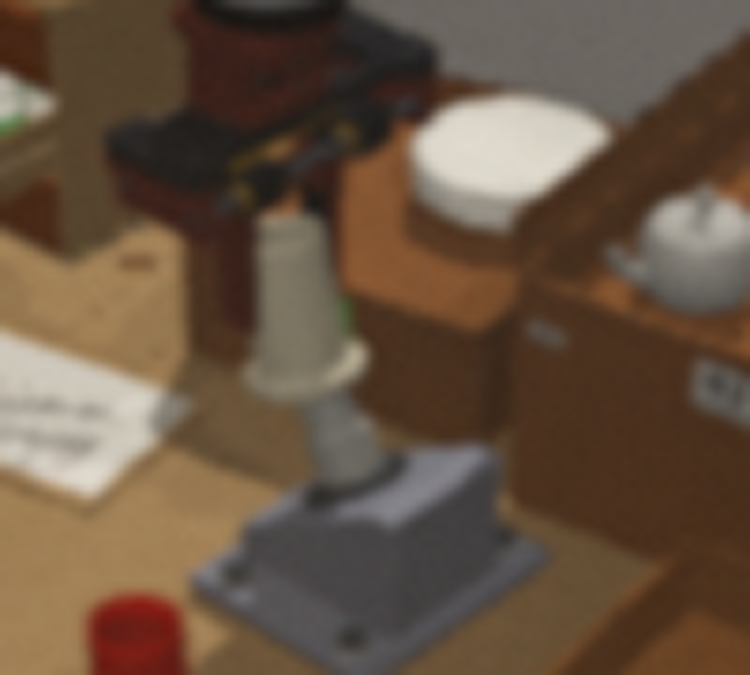

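>>> carry_out(
  series=[
    [[2,5,0],0,40],
    [[4,2,0],0,40],
    [[7,-4,0],0,40],
    [[0,0,0],0,40],
  ],
)

```text
clock: 6.4
eef_pos: [0.5768, 0.0558, 0.158]
eef_rot: [0.706, 0.042, 0.705, -0.043]
contact_force: [1.0, -3.4, -1.4]
grip_width: 0.0482
```

```bash
python3 - <<'E'
from h import *
np.set_printoptions(precision=4,suppress=True)
plan([.574,.034,.178],-7)
c,im=snap("scene","s9.png",(210,120,310,210),7.5)
E
```

```text
t 6.4 p [0.5768 0.0558 0.158 ] az -6.93 grip 48.2 F [ 1.  -3.4 -1.4] n 1
[[-20.0, -22.0, -0.2], np.float64(0.07)]
```

View pics/s9.png

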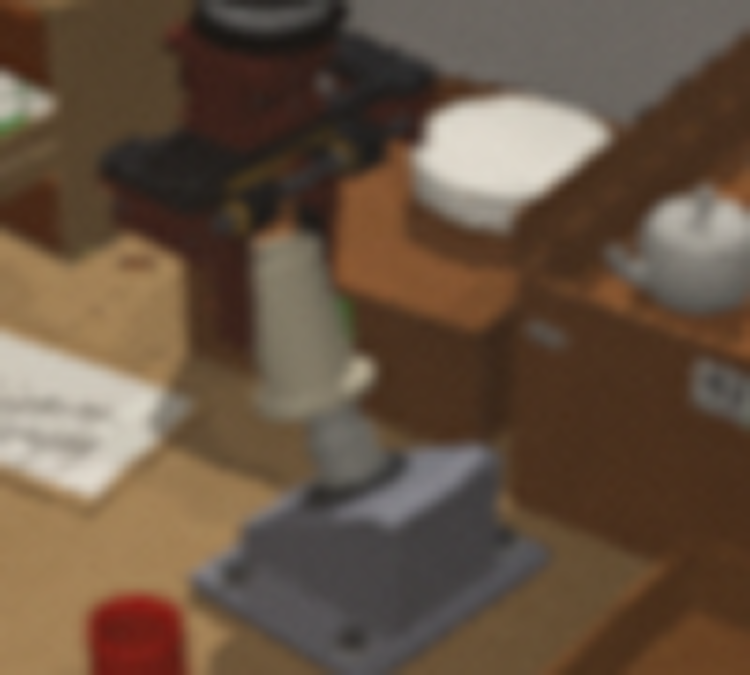

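>>> carry_out(
  series=[
    [[8,-6,0],0,40],
    [[9,-6,0],0,40],
    [[9,-6,0],0,40],
    [[8,-6,0],0,40],
    [[0,0,0],0,40],
  ],
)

```text
clock: 6.87
eef_pos: [0.5729, 0.0335, 0.1218]
eef_rot: [0.706, 0.043, 0.706, -0.042]
contact_force: [3.6, 2.8, -6.2]
grip_width: 0.0482
```

```bash
python3 - <<'E'
from h import *
np.set_printoptions(precision=4,suppress=True)
plan([.574,.034,.178],-7)
c,im=snap("scene","s10.png",(210,120,310,210),7.5)
E
```

```text
t 6.87 p [0.5729 0.0335 0.1218] az -6.9 grip 48.2 F [ 3.6  2.8 -6.2] n 2
[[-28.1, 0.4, 0.5], np.float64(0.05)]
[[-28.1, 0.4, 0.5], np.float64(0.05)]
```

View pics/s10.png

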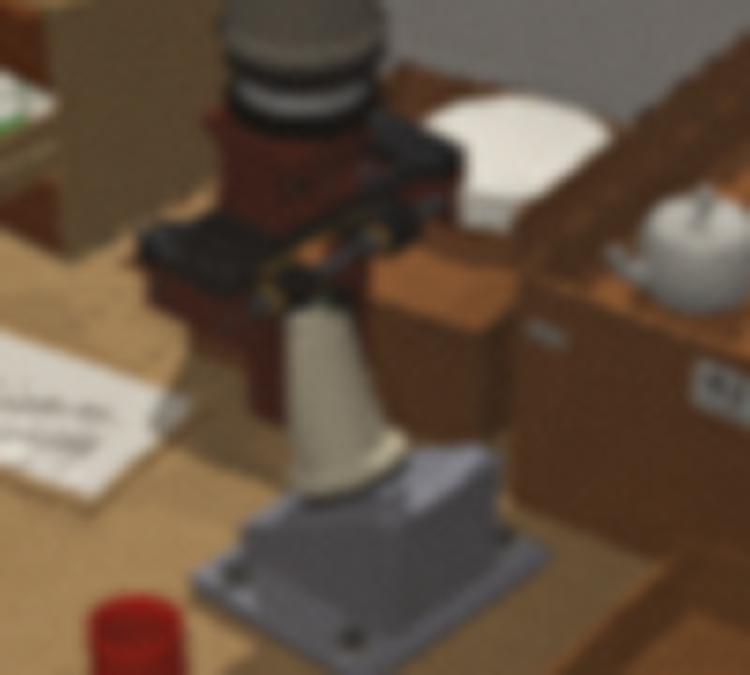

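>>> carry_out(
  series=[
    [[1,-1,0],0,58],
    [[0,0,0],0,58],
    [[0,0,0],0,58],
    [[0,0,0],0,58],
    [[0,0,0],0,58],
  ],
)

```text
clock: 7.33
eef_pos: [0.5733, 0.0317, 0.1229]
eef_rot: [0.706, 0.043, 0.706, -0.043]
contact_force: [1.1, -0.7, 1.2]
grip_width: 0.0577
```

```bash
python3 - <<'E'
from h import *
np.set_printoptions(precision=4,suppress=True)
plan([.574,.034,.178],-7)
c,im=snap("scene","s11.png",(210,120,310,210),7.5)
E
```

```text
t 7.33 p [0.5733 0.0317 0.1229] az -6.92 grip 57.7 F [ 1.1 -0.7  1.2] n 2
[[-27.6, 1.2, 0.2], np.float64(0.04)]
[[-27.6, 1.2, 0.2], np.float64(0.04)]
```

View pics/s11.png

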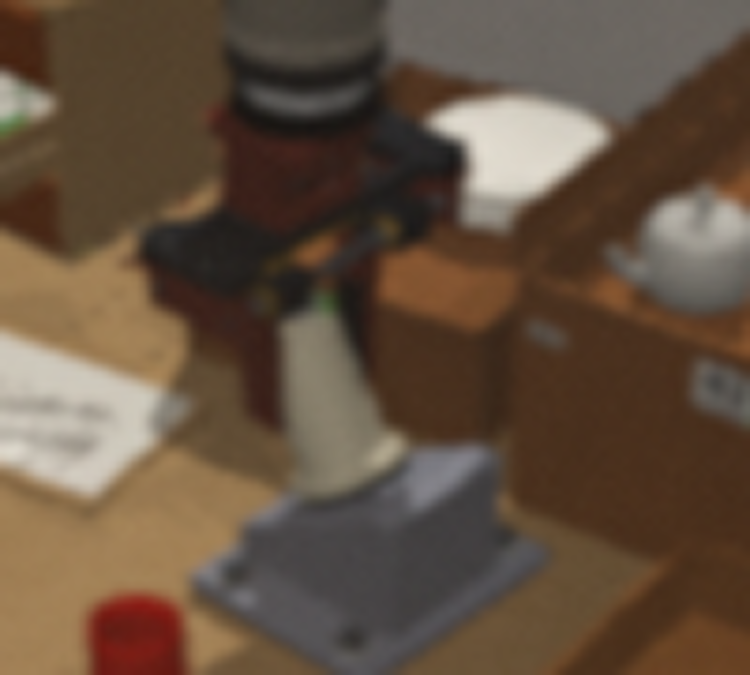

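```bash
python3 - <<'E'
from h import *
np.set_printoptions(precision=1,suppress=True)
s=robot.calibration("scene")
f=lambda P:(proj(s,P)-[210,120])*7.5+[8,2]
d=np.array([.061,.496,.866]);O=np.array([.568,-.005,.057])
l=np.array([.122,.9925,0]); v=np.cross(l,[0,0,1]); n=np.cross(v,d)
for S in (.006,.032):
    F=O+S*d
    ring=f([F+.031*(np.cos(a)*v+np.sin(a)*n) for a in np.linspace(0,2*np.pi,9)[:-1]]); print(S,f([F]),f([F+.08*d]),"x",ring[:,0].min(),ring[:,0].max(),"y",ring[:,1].min(),ring[:,1].max())
E
```

```text
0.006 [[362.8 473.1]] [[304.8 332.1]] x 307.226922586848 418.64721691484226 y 447.34683273917216 499.56920856017075
0.032 [[344.1 427.7]] [[285.7 285.5]] x 288.3652444648049 400.18927596087013 y 402.37057358325234 453.7178020485902
```

>>> carry_out(
  series=[
    [[0,0,0],0,40],
    [[0,0,0],0,40],
    [[0,0,0],0,40],
    [[-8,5,0],0,40],
    [[-14,8,0],0,40],
  ],
)

```text
clock: 7.8
eef_pos: [0.5741, 0.0435, 0.1438]
eef_rot: [0.705, 0.043, 0.707, -0.044]
contact_force: [0.7, -0.6, -1.0]
grip_width: 0.0481
```

>>> carry_out(
  series=[
    [[-14,8,0],0,40],
    [[-12,7,0],0,40],
    [[0,0,0],0,40],
  ],
)

```text
clock: 8.05
eef_pos: [0.5781, 0.0626, 0.1737]
eef_rot: [0.707, 0.042, 0.704, -0.041]
contact_force: [0.3, 0.2, -1.3]
grip_width: 0.0482
```

```bash
python3 - <<'E'
from h import *
np.set_printoptions(precision=4,suppress=True)
plan([.574,.034,.178],-7)
c,im=snap("scene","s12.png",(210,120,310,210),7.5)
E
```

```text
t 8.05 p [0.5781 0.0626 0.1737] az -6.76 grip 48.2 F [ 0.3  0.2 -1.3] n 1
[[-4.4, -28.9, -0.7], np.float64(0.24)]
```

View pics/s12.png

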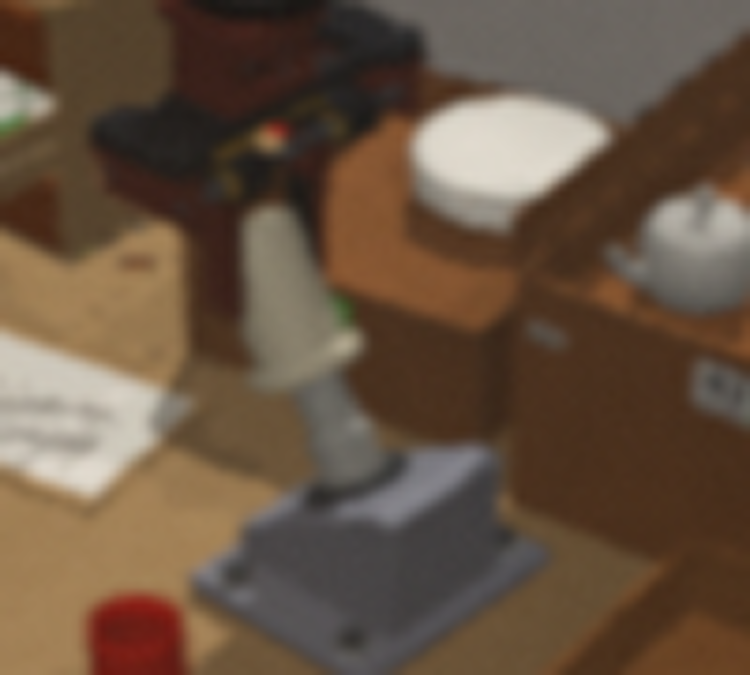

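>>> carry_out(
  series=[
    [[0,-8,0],0,40],
    [[-1,-9,0],0,40],
    [[-1,-9,0],0,40],
    [[-1,-8,0],0,40],
    [[0,0,0],0,40],
  ],
)

```text
clock: 8.52
eef_pos: [0.5722, 0.0253, 0.1724]
eef_rot: [0.706, 0.044, 0.706, -0.042]
contact_force: [1.8, 5.2, -3.7]
grip_width: 0.0479
```

```bash
python3 - <<'E'
from h import *
np.set_printoptions(precision=4,suppress=True)
plan([.574,.034,.178],-7)
c,im=snap("scene","s13.png",(210,120,310,210),7.5)
E
```

```text
t 8.52 p [0.5722 0.0253 0.1724] az -7.0 grip 47.9 F [ 1.8  5.2 -3.7] n 1
[[-5.6, 8.9, 0.7], np.float64(0.0)]
```

View pics/s13.png

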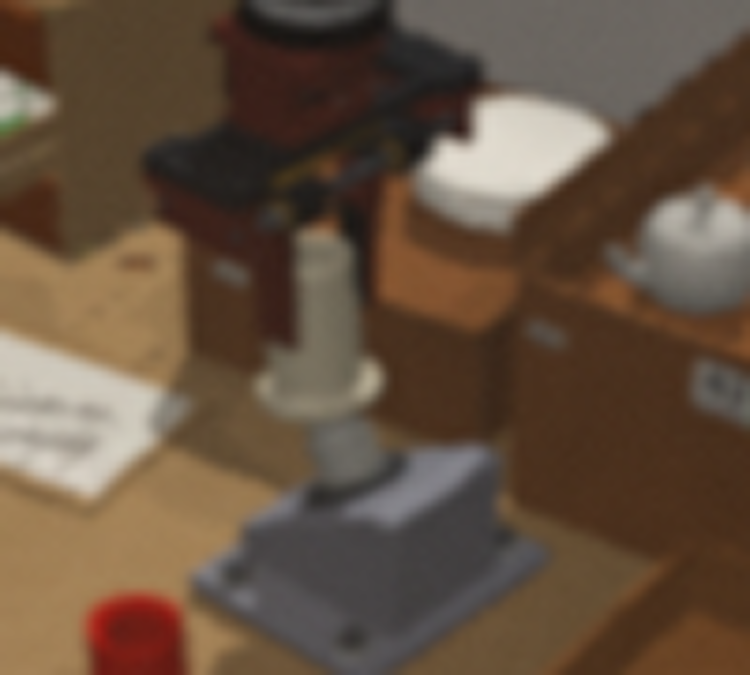

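>>> carry_out(
  series=[
    [[-15,0,0],0,40],
    [[-20,0,0],0,40],
    [[-8,25,0],0,40],
    [[0,38,-4],0,40],
    [[0,40,-6],0,40],
  ],
)

```text
clock: 8.98
eef_pos: [0.5757, 0.1264, 0.2163]
eef_rot: [0.706, 0.044, 0.706, -0.046]
contact_force: [1.2, 1.3, -0.9]
grip_width: 0.0475
```

```bash
python3 - <<'E'
from h import *
np.set_printoptions(precision=4,suppress=True)
plan([.568,.235,.150],-7)
t=robot.calibration("top")
E
```

```text
t 8.98 p [0.5757 0.1264 0.2163] az -7.28 grip 47.5 F [ 1.2  1.3 -0.9] n 4
[[16.5, 26.7, -5.4], np.float64(-0.07)]
[[16.5, 26.7, -5.3], np.float64(-0.07)]
[[16.5, 26.7, -5.3], np.float64(-0.07)]
[[16.5, 26.7, -5.3], np.float64(-0.07)]
```

>>> carry_out(
  series=[
    [[20,32,-6],0,40],
    [[20,30,-6],0,40],
    [[22,23,-5],0,40],
    [[20,10,-3],0,40],
    [[15,3,0],0,40],
  ],
)

```text
clock: 9.4
eef_pos: [0.565, 0.23, 0.117]
eef_rot: [0.705, 0.041, 0.707, -0.042]
contact_force: [0.7, -0.7, -0.2]
grip_width: 0.0481
```

>>> carry_out(
  series=[
    [[20,0,0],0,40],
    [[12,0,0],0,40],
    [[0,0,0],0,40],
  ],
)

```text
clock: 9.65
eef_pos: [0.5657, 0.2258, 0.0843]
eef_rot: [0.704, 0.042, 0.707, -0.045]
contact_force: [-0.2, -0.3, -1.2]
grip_width: 0.0479
```

```bash
python3 - <<'E'
from h import *
np.set_printoptions(precision=4,suppress=True)
plan([.568,.235,.072],-7)
c,im=snap("scene","s14.png",(150,120,270,210),6)
plan([.568,.235,.072],-7)
E
```

```text
t 9.65 p [0.5657 0.2258 0.0843] az -7.02 grip 47.9 F [-0.2 -0.3 -1.2] n 1
[[12.3, 9.5, 1.2], np.float64(-0.02)]
t 9.7 p [0.5665 0.2266 0.0861] az -7.02 grip 47.9 F [ 0.1  0.4 -0.7] n 1
[[14.1, 8.6, 0.5], np.float64(-0.02)]
```

View pics/s14.png

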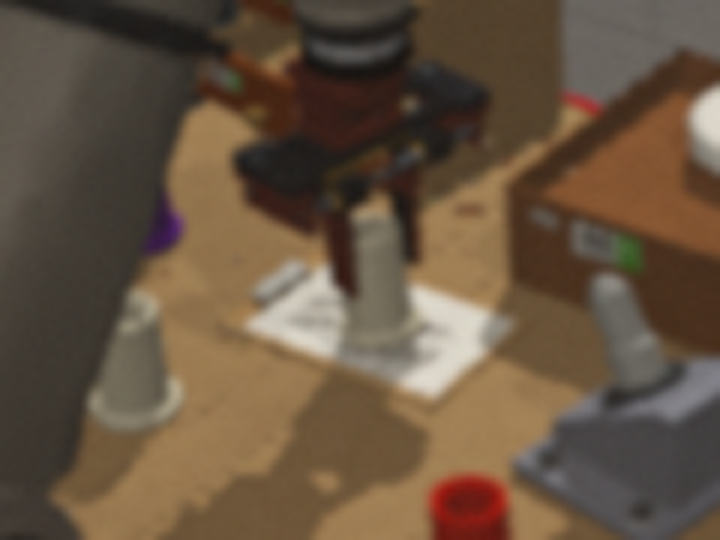

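Lower slowly until contact.

>>> carry_out(
  series=[
    [[6,4,0],0,40],
    [[5,2,0],0,40],
    [[0,0,0],0,40],
  ],
)

```text
clock: 9.95
eef_pos: [0.5679, 0.2355, 0.0767]
eef_rot: [0.706, 0.043, 0.706, -0.042]
contact_force: [-0.8, -0.2, -1.9]
grip_width: 0.0479
```

>>> carry_out(
  series=[
    [[3,0,0],0,40],
    [[0,0,0],0,40],
  ],
)

```text
clock: 10.12
eef_pos: [0.5684, 0.2353, 0.076]
eef_rot: [0.707, 0.043, 0.705, -0.043]
contact_force: [-3.6, -2.5, 13.4]
grip_width: 0.0474
```

>>> carry_out(
  series=[
    [[3,0,0],0,40],
    [[0,0,0],0,40],
  ],
)

```text
clock: 10.28
eef_pos: [0.5697, 0.2352, 0.0748]
eef_rot: [0.707, 0.043, 0.704, -0.043]
contact_force: [-5.8, -6.5, 25.0]
grip_width: 0.0477
```

```bash
python3 - <<'E'
from h import *
plan([.568,.235,.072],-7)
c,im=snap("scene","s15.png",(150,120,270,210),6)
E
```

```text
t 10.28 p [0.5697 0.2352 0.0748] az -6.96 grip 47.7 F [-5.8 -6.5 25. ] n 1
[[2.8, -0.4, -1.7], np.float64(0.04)]
```

View pics/s15.png

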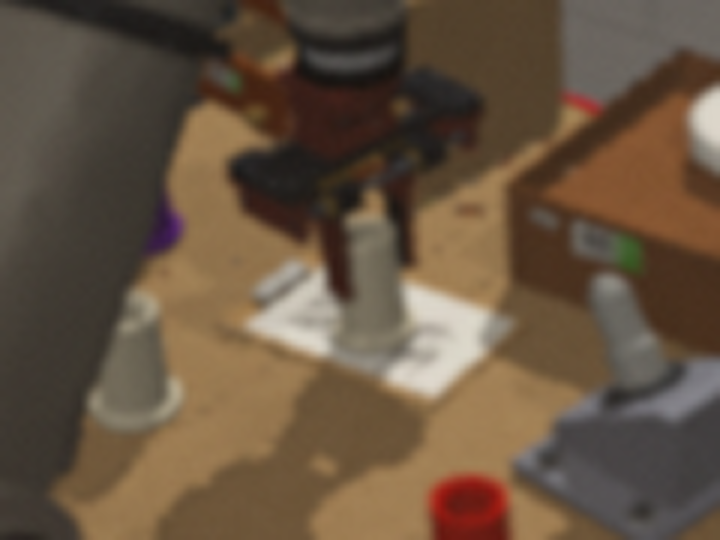

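>>> carry_out(
  series=[
    [[-3,0,0],0,87],
    [[0,0,0],0,87],
    [[0,0,0],0,87],
    [[0,0,0],0,87],
    [[-15,0,0],0,87],
  ],
)

```text
clock: 10.75
eef_pos: [0.5658, 0.234, 0.086]
eef_rot: [0.704, 0.042, 0.707, -0.043]
contact_force: [-0.4, -0.5, 0.6]
grip_width: 0.0775
```

>>> carry_out(
  series=[
    [[-30,0,0],0,87],
    [[-35,0,0],0,87],
    [[-30,10,-15],0,87],
    [[-15,15,-25],0,87],
    [[0,15,-25],0,87],
  ],
)

```text
clock: 11.17
eef_pos: [0.5094, 0.284, 0.2023]
eef_rot: [0.708, 0.045, 0.704, -0.042]
contact_force: [0.2, 1.1, -0.4]
grip_width: 0.0872
```

```bash
python3 - <<'E'
from h import *
plan([.413,.311,.13],-7)
c,im=snap("scene","s16.png",(150,120,270,210),6)
E
```

```text
t 11.17 p [0.5094 0.284  0.2023] az -7.04 grip 87.2 F [ 0.2  1.1 -0.4] n 4
[[18.0, 3.7, -24.8], np.float64(-0.01)]
[[18.0, 3.7, -24.8], np.float64(-0.01)]
[[18.0, 3.7, -24.8], np.float64(-0.01)]
[[18.0, 3.7, -24.8], np.float64(-0.01)]
```

View pics/s16.png

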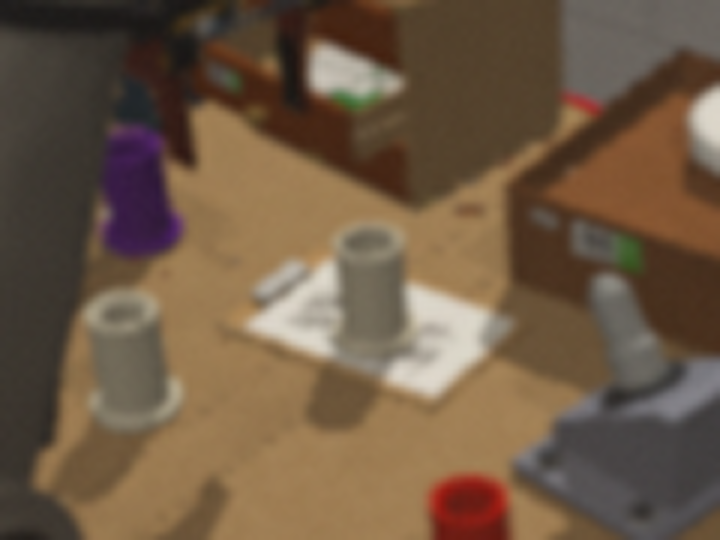

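>>> carry_out(
  series=[
    [[12,4,-25],0,87],
    [[18,4,-25],0,87],
    [[20,4,-25],0,87],
    [[15,3,-18],0,87],
    [[0,0,0],0,87],
  ],
)

```text
clock: 11.63
eef_pos: [0.4119, 0.3085, 0.1306]
eef_rot: [0.704, 0.039, 0.708, -0.042]
contact_force: [-0.7, -0.2, 0.7]
grip_width: 0.0871
```

```bash
python3 - <<'E'
from h import *
np.set_printoptions(precision=4,suppress=True)
plan([.414,.312,.064],-7)
c,im=snap("wrist","w17.png",None,1.5); np.save("w17.npy",c,allow_pickle=True)
print(proj(c,[[.414,.312,.08]])*1.5)
E
```

```text
t 11.63 p [0.4119 0.3085 0.1306] az -6.58 grip 87.1 F [-0.7 -0.2  0.7] n 2
[[33.3, 2.0, 1.1], np.float64(0.21)]
[[33.3, 2.0, 1.0], np.float64(0.21)]
[[387.2874 326.8923]]
```

View pics/w17.png

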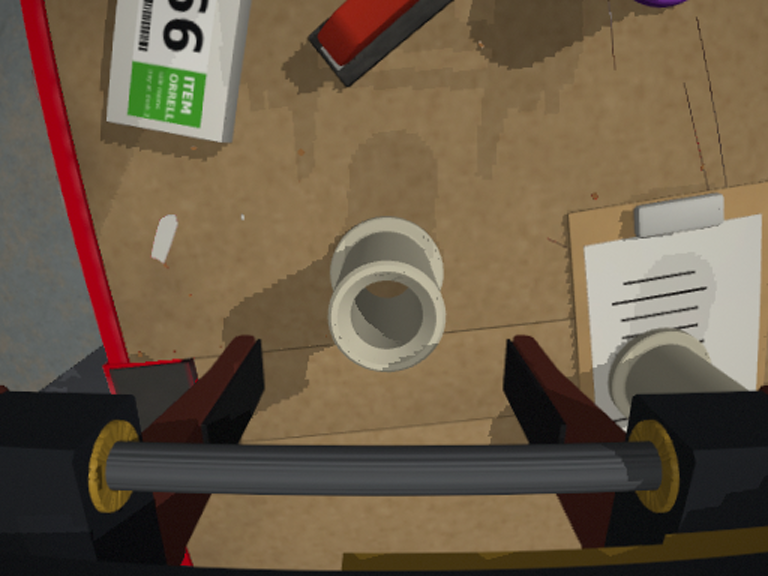

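>>> carry_out(
  series=[
    [[30,4,1],0,87],
    [[28,3,1],0,80],
    [[8,0,0],0,60],
    [[0,0,0],0,40],
    [[0,0,0],0,40],
  ],
)

```text
clock: 12.1
eef_pos: [0.421, 0.3153, 0.0682]
eef_rot: [0.706, 0.043, 0.706, -0.043]
contact_force: [0.1, 1.0, 0.8]
grip_width: 0.0636
```

>>> carry_out(
  series=[
    [[0,0,0],0,40],
    [[0,0,0],0,40],
    [[0,0,0],0,40],
  ],
)

```text
clock: 12.35
eef_pos: [0.4209, 0.3157, 0.0689]
eef_rot: [0.706, 0.043, 0.705, -0.042]
contact_force: [-1.0, -0.9, 3.2]
grip_width: 0.0472
```

>>> carry_out(
  series=[
    [[-35,0,0],0,40],
    [[-41,0,0],0,40],
    [[-36,-15,0],0,40],
    [[-25,-30,5],0,40],
    [[-12,-36,12],0,40],
  ],
)

```text
clock: 12.77
eef_pos: [0.4274, 0.2356, 0.221]
eef_rot: [0.708, 0.042, 0.704, -0.039]
contact_force: [1.4, -0.2, -1.3]
grip_width: 0.0471
```

```bash
python3 - <<'E'
from h import *
plan([.573,.034,.22],-7)
E
```

```text
t 12.77 p [0.4274 0.2356 0.221 ] az -6.59 grip 47.1 F [ 1.4 -0.2 -1.3] n 7
[[0.1, -26.2, 24.0], np.float64(0.06)]
[[0.1, -26.2, 24.0], np.float64(0.06)]
[[0.1, -26.2, 24.0], np.float64(0.06)]
[[0.1, -26.2, 24.0], np.float64(0.06)]
[[0.1, -26.1, 24.1], np.float64(0.06)]
[[0.1, -26.1, 24.1], np.float64(0.06)]
[[0.1, -26.1, 24.1], np.float64(0.06)]
```

>>> carry_out(
  series=[
    [[0,-29,25],0,40],
    [[0,-29,26],0,40],
    [[0,-29,26],0,40],
    [[0,-29,26],0,40],
    [[0,-27,26],0,40],
  ],
)

```text
clock: 13.18
eef_pos: [0.539, 0.073, 0.2176]
eef_rot: [0.706, 0.043, 0.705, -0.043]
contact_force: [0.4, 1.4, -0.4]
grip_width: 0.0472
```

>>> carry_out(
  series=[
    [[0,-20,22],0,40],
    [[0,-8,10],0,40],
    [[0,0,0],0,40],
  ],
)

```text
clock: 13.43
eef_pos: [0.5683, 0.0405, 0.2168]
eef_rot: [0.706, 0.044, 0.705, -0.045]
contact_force: [0.4, 0.2, -1.1]
grip_width: 0.0473
```

```bash
python3 - <<'E'
from h import *
plan([.573,.034,.22],-7)
c,im=snap("scene","s18.png",(210,120,310,210),7.5)
plan([.573,.034,.22],-7)
E
```

```text
t 13.43 p [0.5683 0.0405 0.2168] az -7.22 grip 47.3 F [ 0.4  0.2 -1.1] n 1
[[-3.2, -5.9, 5.5], np.float64(-0.22)]
t 13.48 p [0.5669 0.0432 0.2168] az -7.03 grip 47.0 F [ 0.9 -0.1 -0.7] n 1
[[-3.2, -8.4, 7.2], np.float64(-0.03)]
```

View pics/s18.png

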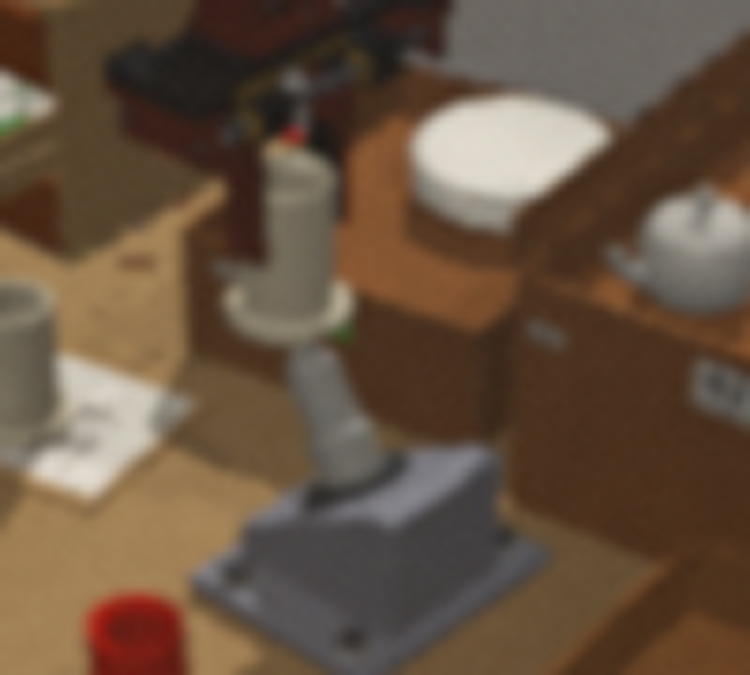

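>>> carry_out(
  series=[
    [[0,-4,5],0,40],
    [[0,-2,3],0,40],
    [[0,0,0],0,40],
    [[0,0,0],0,40],
  ],
)

```text
clock: 13.82
eef_pos: [0.5735, 0.0379, 0.2168]
eef_rot: [0.706, 0.042, 0.706, -0.042]
contact_force: [-0.4, 0.0, 0.5]
grip_width: 0.0469
```

```bash
python3 - <<'E'
from h import *
plan([.5745,.036,.22],-7)
c,im=snap("scene","s19.png",(210,120,310,210),7.5)
plan([.5745,.036,.22],-7)
E
```

```text
t 13.82 p [0.5735 0.0379 0.2168] az -6.81 grip 46.9 F [-0.4  0.   0.5] n 1
[[-3.2, -1.8, 1.2], np.float64(0.19)]
t 13.87 p [0.5735 0.0378 0.2168] az -6.82 grip 47.2 F [0.  0.8 0.3] n 1
[[-3.2, -1.7, 1.3], np.float64(0.18)]
```

View pics/s19.png

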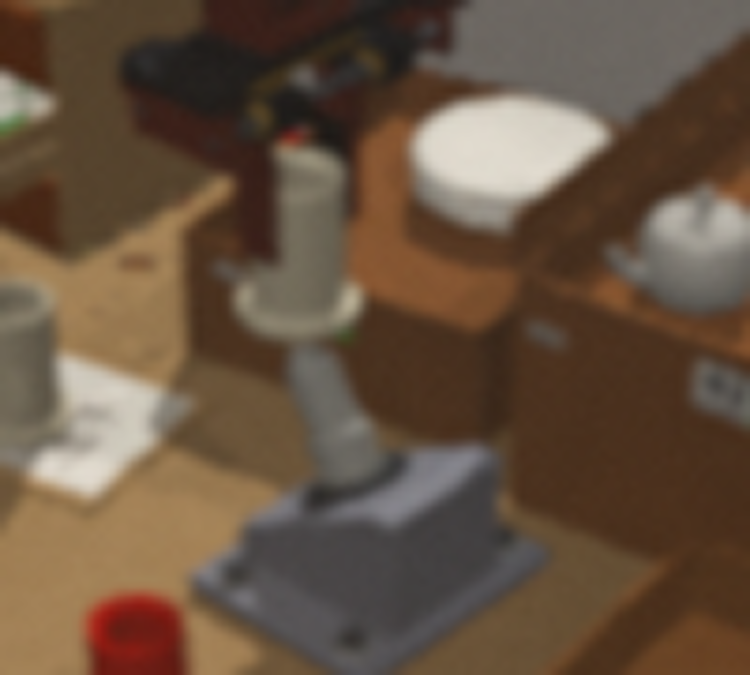

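>>> carry_out(
  series=[
    [[8,-4,1],0,40],
    [[12,0,0],0,40],
    [[8,0,0],0,40],
    [[3,0,0],0,40],
    [[0,0,0],0,40],
  ],
)

```text
clock: 14.28
eef_pos: [0.5738, 0.0317, 0.1843]
eef_rot: [0.705, 0.042, 0.707, -0.043]
contact_force: [-0.9, -2.0, -2.6]
grip_width: 0.0473
```

```bash
python3 - <<'E'
from h import *
plan([.5745,.034,.185],-7)
c,im=snap("scene","s20.png",(210,120,310,210),7.5)
E
```

```text
t 14.28 p [0.5738 0.0317 0.1843] az -6.94 grip 47.3 F [-0.9 -2.  -2.6] n 1
[[-0.7, 2.4, 0.4], np.float64(0.06)]
```

View pics/s20.png

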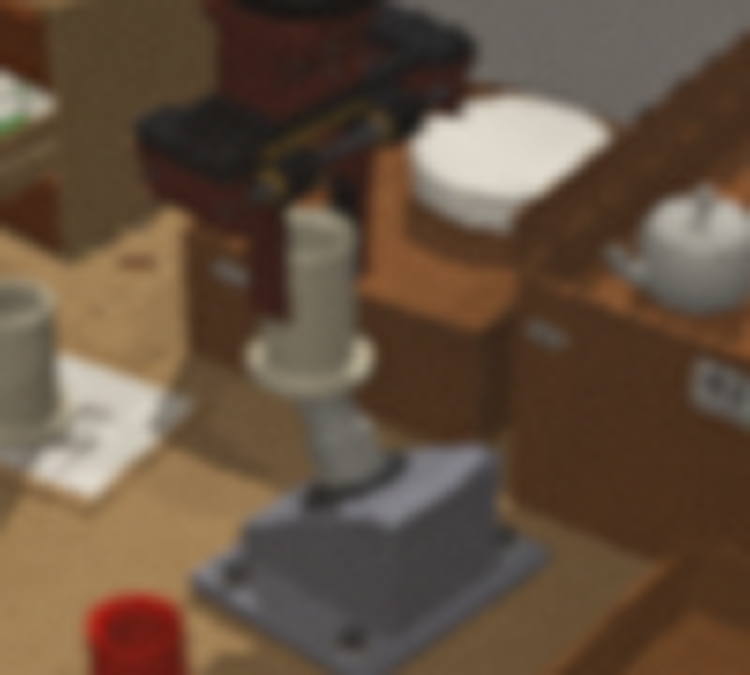

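>>> carry_out(
  series=[
    [[3,5,0],0,40],
    [[2,6,0],0,40],
    [[2,6,0],0,40],
    [[2,6,0],0,40],
    [[0,0,0],0,40],
  ],
)

```text
clock: 14.75
eef_pos: [0.5766, 0.0547, 0.1763]
eef_rot: [0.705, 0.042, 0.706, -0.044]
contact_force: [-1.2, -5.4, 0.3]
grip_width: 0.0468
```

>>> carry_out(
  series=[
    [[3,4,0],0,40],
    [[2,0,0],0,40],
    [[0,0,0],0,40],
  ],
)

```text
clock: 15.0
eef_pos: [0.5776, 0.0595, 0.1721]
eef_rot: [0.706, 0.042, 0.706, -0.043]
contact_force: [-1.5, -3.3, 3.8]
grip_width: 0.0467
```

```bash
python3 - <<'E'
from h import *
plan([.5745,.034,.185],-7)
c,im=snap("scene","s21.png",(210,120,310,210),7.5)
E
```

```text
t 15.0 p [0.5776 0.0595 0.1721] az -6.9 grip 46.7 F [-1.5 -3.3  3.8] n 1
[[-12.9, -25.7, 0.0], np.float64(0.1)]
```

View pics/s21.png

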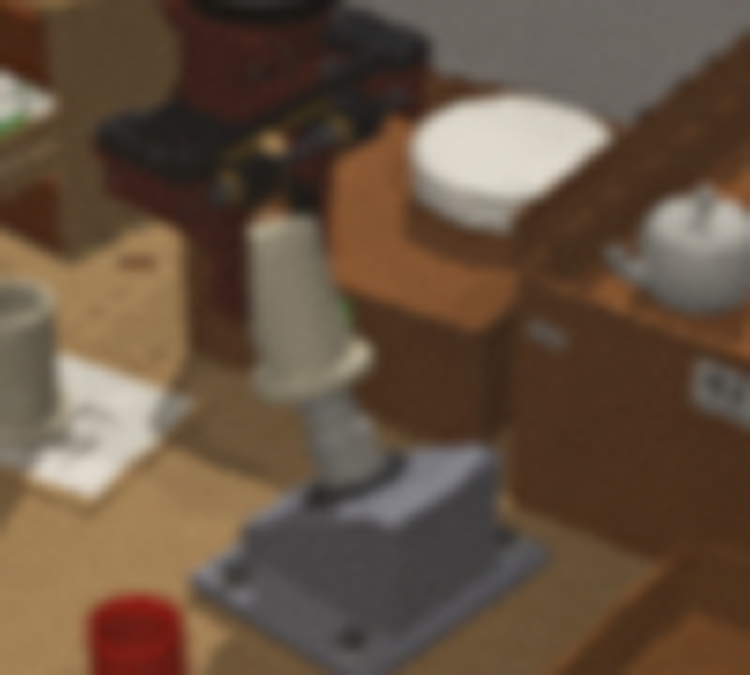

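>>> carry_out(
  series=[
    [[2,4,0],0,40],
    [[4,0,0],0,40],
    [[5,-3,0],0,40],
    [[5,-3,0],0,40],
    [[0,0,0],0,40],
  ],
)

```text
clock: 15.47
eef_pos: [0.5769, 0.0575, 0.1546]
eef_rot: [0.705, 0.043, 0.706, -0.043]
contact_force: [-0.4, -1.4, -1.0]
grip_width: 0.0466
```

```bash
python3 - <<'E'
from h import *
plan([.5745,.034,.185],-7)
c,im=snap("scene","s22.png",(210,120,310,210),7.5)
E
```

```text
t 15.47 p [0.5769 0.0575 0.1546] az -6.92 grip 46.6 F [-0.4 -1.4 -1. ] n 1
[[-30.4, -23.6, 0.4], np.float64(0.08)]
```

View pics/s22.png

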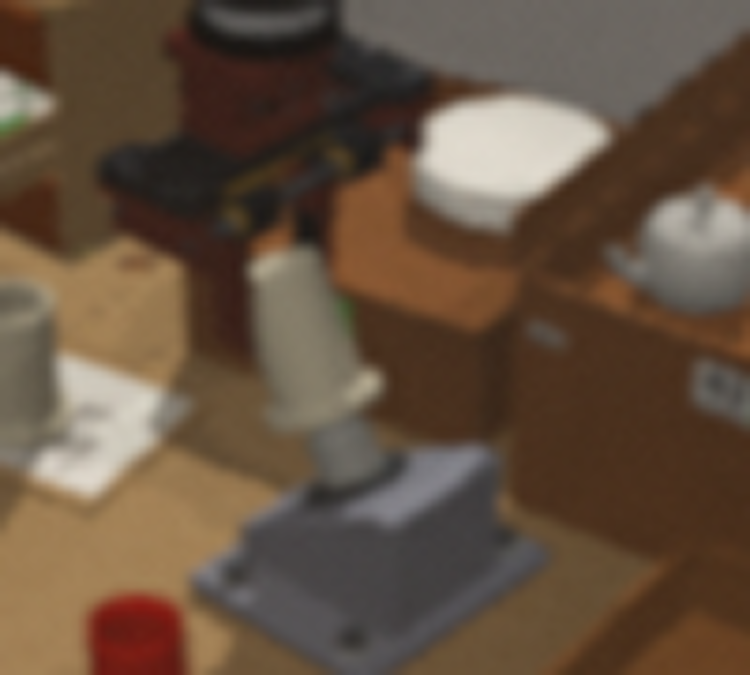

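>>> carry_out(
  series=[
    [[4,-4,0],0,40],
    [[5,-3,0],0,40],
    [[0,0,0],0,40],
  ],
)

```text
clock: 15.77
eef_pos: [0.5766, 0.0518, 0.1459]
eef_rot: [0.706, 0.043, 0.706, -0.042]
contact_force: [2.2, 4.1, -4.9]
grip_width: 0.0466
```

>>> carry_out(
  series=[
    [[0,0,0],0,58],
    [[0,0,0],0,58],
    [[0,0,0],0,58],
    [[0,0,0],0,58],
    [[0,0,0],0,58],
  ],
)

```text
clock: 16.18
eef_pos: [0.5766, 0.0504, 0.1468]
eef_rot: [0.706, 0.043, 0.706, -0.043]
contact_force: [0.4, -0.3, 0.5]
grip_width: 0.058
```

```bash
python3 - <<'E'
from h import *
plan([.5745,.034,.185],-7)
c,im=snap("scene","s23.png",(210,120,310,210),7.5)
E
```

```text
t 16.18 p [0.5766 0.0504 0.1468] az -6.92 grip 58.0 F [ 0.4 -0.3  0.5] n 2
[[-19.1, -8.3, -0.0], np.float64(0.04)]
[[-19.1, -8.3, -0.0], np.float64(0.04)]
```

View pics/s23.png

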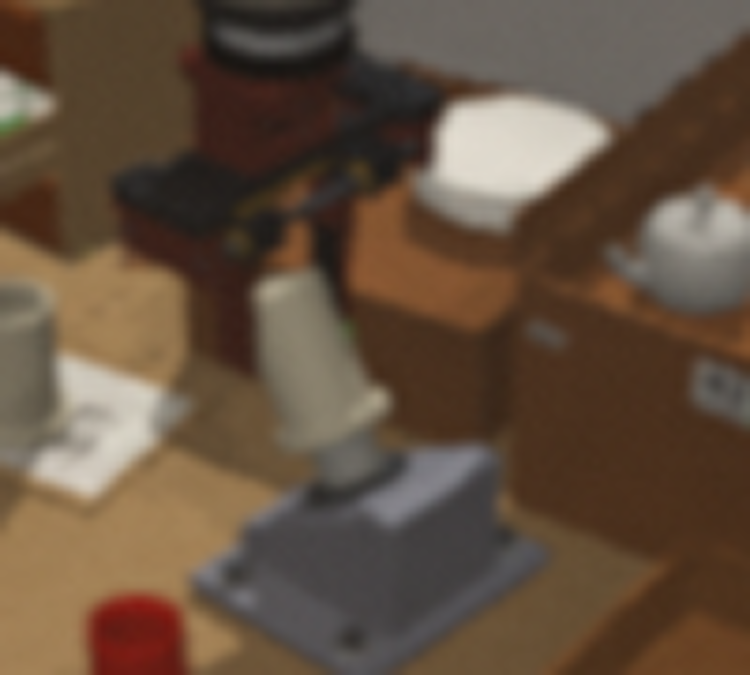

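>>> carry_out(
  series=[
    [[0,0,0],0,40],
    [[0,0,0],0,40],
    [[0,0,0],0,40],
    [[-7,4,0],0,40],
    [[-11,6,0],0,40],
  ],
)

```text
clock: 16.65
eef_pos: [0.577, 0.06, 0.1642]
eef_rot: [0.705, 0.043, 0.707, -0.043]
contact_force: [0.0, -0.3, -0.8]
grip_width: 0.0465
```

>>> carry_out(
  series=[
    [[-11,6,0],0,40],
    [[0,0,0],0,40],
    [[0,-8,0],0,40],
    [[-1,-9,0],0,40],
    [[-1,-9,0],0,40],
  ],
)

```text
clock: 17.07
eef_pos: [0.5754, 0.0434, 0.178]
eef_rot: [0.706, 0.043, 0.705, -0.04]
contact_force: [1.2, 7.4, -3.2]
grip_width: 0.0467
```

>>> carry_out(
  series=[
    [[-1,-8,0],0,40],
    [[0,0,0],0,40],
  ],
)

```text
clock: 17.23
eef_pos: [0.5742, 0.0332, 0.1784]
eef_rot: [0.706, 0.044, 0.706, -0.042]
contact_force: [-0.1, 3.8, -1.8]
grip_width: 0.0467
```

```bash
python3 - <<'E'
from h import *
plan([.5745,.034,.185],-7)
c,im=snap("scene","s24.png",(210,120,310,210),7.5)
E
```

```text
t 17.23 p [0.5742 0.0332 0.1784] az -6.93 grip 46.7 F [-0.1  3.8 -1.8] n 1
[[-6.6, 0.9, 0.2], np.float64(0.07)]
```

View pics/s24.png

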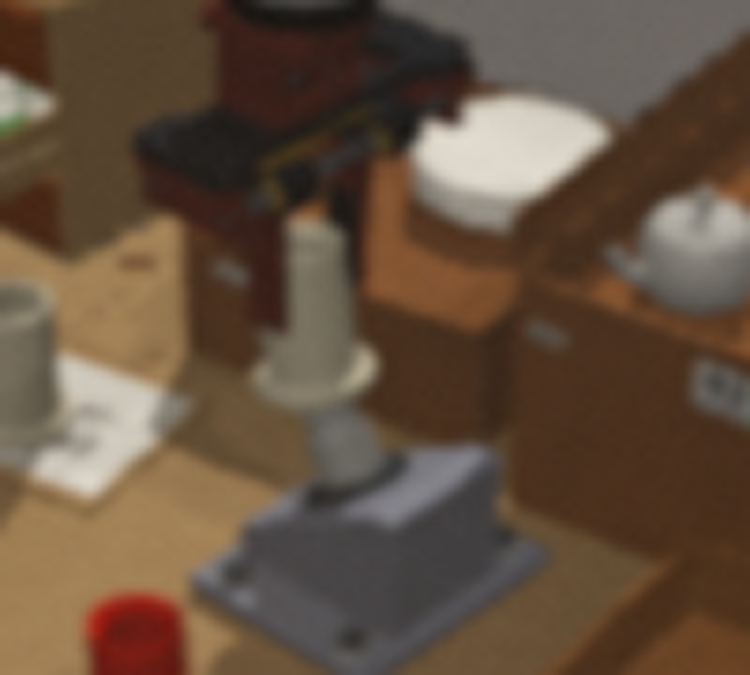

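>>> carry_out(
  series=[
    [[-1,-5,0],0,40],
    [[-10,0,0],0,40],
    [[-20,0,0],0,40],
    [[-20,-5,0],0,40],
    [[-5,-25,0],0,40],
  ],
)

```text
clock: 17.7
eef_pos: [0.5715, 0.0019, 0.2377]
eef_rot: [0.707, 0.041, 0.704, -0.04]
contact_force: [1.0, 1.1, -1.2]
grip_width: 0.0464
```

```bash
python3 - <<'E'
from h import *
np.set_printoptions(precision=4,suppress=True)
plan([.495,-.30,.23],-7)
im=cv2.imread("pics/top0.png"); cv2.imwrite("pics/ct.png",cv2.resize(im[155:230,275:370],None,fx=8,fy=8,interpolation=cv2.INTER_CUBIC))
c,im=snap("scene","s25.png",(210,120,370,240),5)
E
```

```text
t 17.7 p [0.5715 0.0019 0.2377] az -6.55 grip 46.4 F [ 1.   1.1 -1.2] n 8
[[0.8, -38.6, -5.2], np.float64(0.06)]
[[0.8, -38.6, -5.2], np.float64(0.06)]
[[0.8, -38.6, -5.1], np.float64(0.06)]
[[0.8, -38.6, -5.1], np.float64(0.06)]
[[0.8, -38.6, -5.0], np.float64(0.06)]
[[0.8, -38.6, -5.0], np.float64(0.06)]
[[0.8, -38.6, -5.0], np.float64(0.06)]
[[0.8, -38.6, -4.9], np.float64(0.06)]
```

View pics/ct.png

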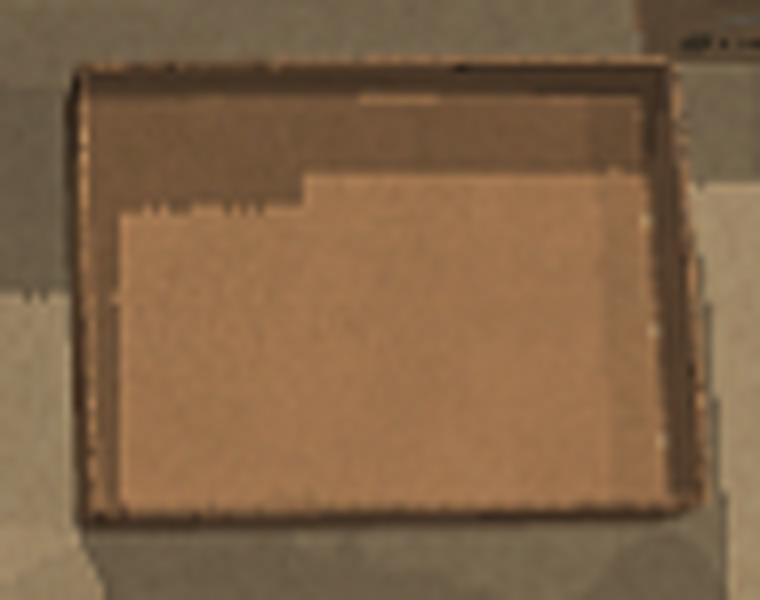

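View pics/s25.png

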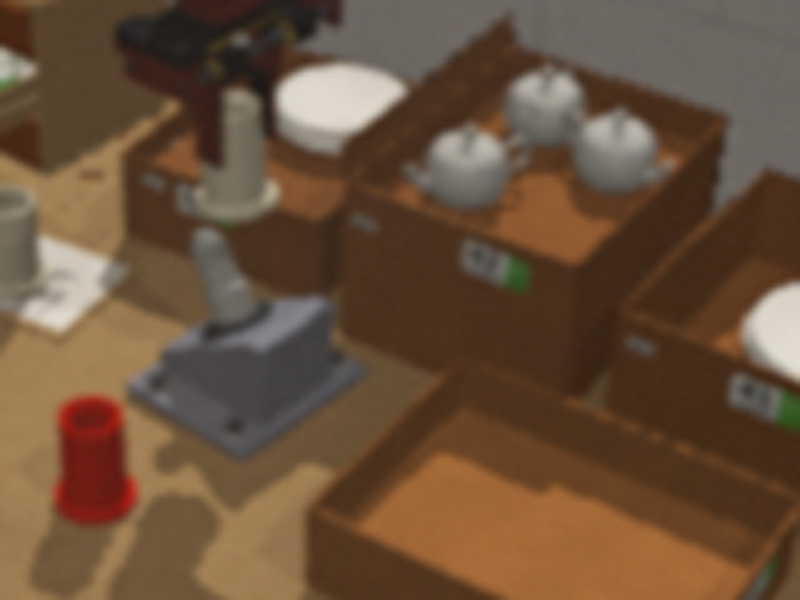

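>>> carry_out(
  series=[
    [[0,-38,-8],0,40],
    [[0,-38,-8],0,40],
    [[0,-38,-8],0,40],
    [[0,-38,-8],0,40],
    [[0,-38,-5],0,40],
  ],
)

```text
clock: 18.17
eef_pos: [0.5083, -0.1888, 0.2342]
eef_rot: [0.705, 0.043, 0.706, -0.043]
contact_force: [0.7, -0.3, -0.7]
grip_width: 0.0465
```

```bash
python3 - <<'E'
from h import *
np.set_printoptions(precision=4,suppress=True)
t=robot.calibration("top"); print(onz(t,(382/8+275,300/8+155),.034))
plan([.50,-.30,.19],-7)
E
```

```text
[ 0.5044 -0.3172  0.034 ]
t 18.17 p [ 0.5083 -0.1888  0.2342] az -6.96 grip 46.5 F [ 0.7 -0.3 -0.7] n 3
[[14.8, -37.1, 1.8], np.float64(0.01)]
[[14.8, -37.1, 1.8], np.float64(0.01)]
[[14.8, -37.1, 1.8], np.float64(0.01)]
```

>>> carry_out(
  series=[
    [[10,-38,2],0,40],
    [[15,-38,2],0,40],
    [[22,-25,2],0,40],
    [[22,-5,0],0,40],
    [[20,0,0],0,40],
  ],
)

```text
clock: 18.58
eef_pos: [0.5013, -0.2964, 0.1437]
eef_rot: [0.705, 0.044, 0.706, -0.045]
contact_force: [0.7, -0.1, -1.3]
grip_width: 0.047
```

```bash
python3 - <<'E'
from h import *
np.set_printoptions(precision=4,suppress=True)
plan([.50,-.30,.105],-7)
c,im=snap("scene","s26.png",(230,140,390,260),5)
plan([.50,-.30,.105],-7)
E
```

```text
t 18.58 p [ 0.5013 -0.2964  0.1437] az -7.25 grip 47.0 F [ 0.7 -0.1 -1.3] n 1
[[38.7, -3.7, -0.8], np.float64(-0.25)]
t 18.63 p [ 0.4996 -0.2936  0.1399] az -7.12 grip 46.6 F [-1.2  0.8 -4.1] n 1
[[34.9, -6.3, 1.4], np.float64(-0.12)]
```

View pics/s26.png

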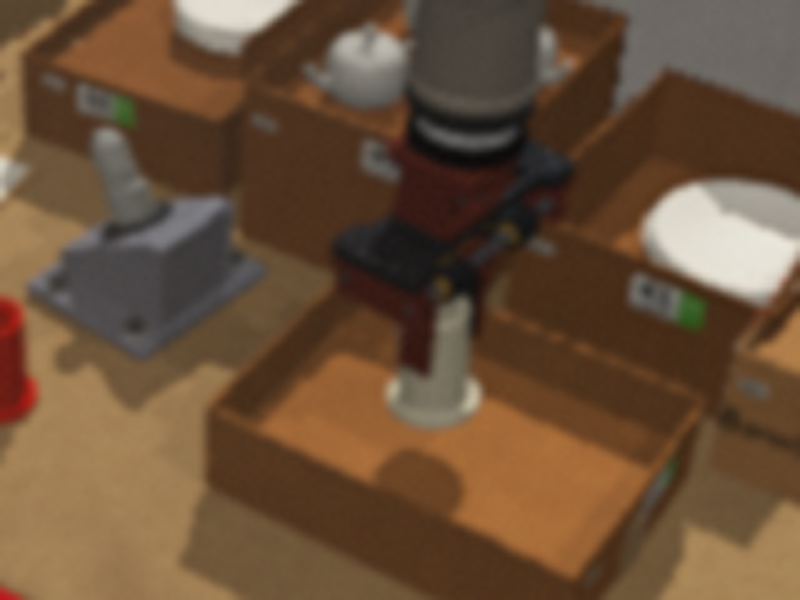

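>>> carry_out(
  series=[
    [[16,-3,0],0,40],
    [[10,0,0],0,40],
    [[0,0,0],0,40],
  ],
)

```text
clock: 18.88
eef_pos: [0.5017, -0.2947, 0.1177]
eef_rot: [0.704, 0.043, 0.707, -0.042]
contact_force: [-0.1, -0.3, -1.6]
grip_width: 0.047
```

>>> carry_out(
  series=[
    [[4,0,0],0,40],
    [[0,0,0],0,40],
  ],
)

```text
clock: 19.05
eef_pos: [0.5036, -0.2949, 0.1159]
eef_rot: [0.706, 0.042, 0.706, -0.042]
contact_force: [-0.5, 0.3, -1.1]
grip_width: 0.0466
```

>>> carry_out(
  series=[
    [[4,0,0],0,40],
    [[0,0,0],0,40],
  ],
)

```text
clock: 19.22
eef_pos: [0.5036, -0.295, 0.1118]
eef_rot: [0.706, 0.042, 0.706, -0.043]
contact_force: [-0.1, -0.6, -1.1]
grip_width: 0.0465
```

>>> carry_out(
  series=[
    [[4,0,0],0,40],
    [[0,0,0],0,40],
  ],
)

```text
clock: 19.38
eef_pos: [0.5041, -0.2954, 0.1085]
eef_rot: [0.706, 0.042, 0.705, -0.043]
contact_force: [-0.4, -0.9, 5.0]
grip_width: 0.0469
```

>>> carry_out(
  series=[
    [[4,0,0],0,40],
    [[2,0,0],0,40],
    [[0,0,0],0,40],
  ],
)

```text
clock: 19.63
eef_pos: [0.504, -0.2987, 0.1048]
eef_rot: [0.707, 0.041, 0.705, -0.045]
contact_force: [-5.7, -5.7, 20.5]
grip_width: 0.0469
```

```bash
python3 - <<'E'
from h import *
c,im=snap("scene","s27.png",(230,140,390,260),5)
E
```

```text
(no output)
```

View pics/s27.png

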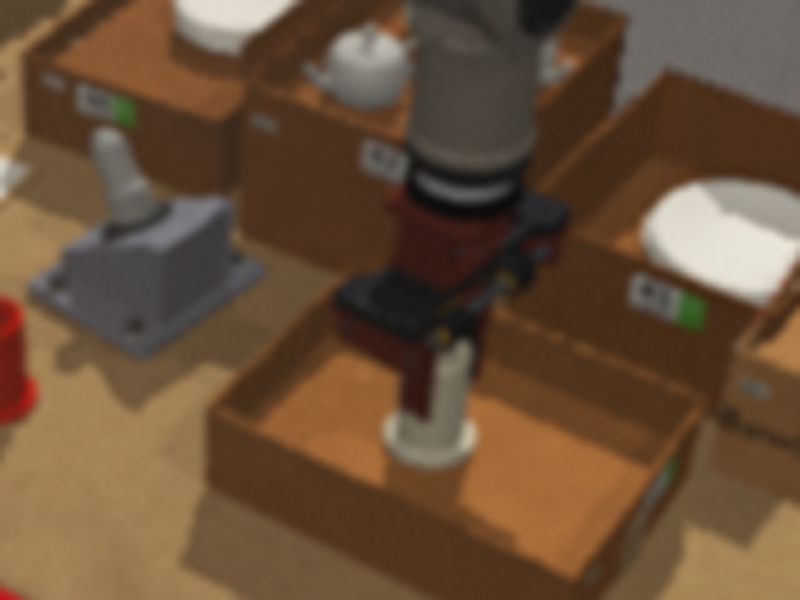

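```bash
python3 - <<'E'
from h import *
s=robot.calibration("scene"); print((proj(s,[[.504,-.297,.034],[.504,-.297,.114]])-[230,140])*5)
E
```

```text
[[428.10040523 437.25460806]
 [439.08677604 349.14341064]]
```

>>> carry_out(
  series=[
    [[-2,0,0],0,87],
    [[0,0,0],0,87],
    [[0,0,0],0,87],
    [[0,0,0],0,87],
    [[0,0,0],0,87],
  ],
)

```text
clock: 20.1
eef_pos: [0.5034, -0.2946, 0.1033]
eef_rot: [0.706, 0.043, 0.706, -0.042]
contact_force: [0.3, 0.4, -0.5]
grip_width: 0.0764
```

>>> carry_out(
  series=[
    [[-25,0,0],0,87],
    [[-35,0,0],0,87],
    [[-38,0,0],0,87],
    [[-35,0,0],0,87],
    [[-20,0,0],0,87],
  ],
)

```text
clock: 20.52
eef_pos: [0.5048, -0.2951, 0.2606]
eef_rot: [0.707, 0.042, 0.704, -0.043]
contact_force: [1.0, 0.0, 0.0]
grip_width: 0.0871
```

```bash
python3 - <<'E'
from h import *
plan([.5,-.3,.3],-7)
c,im=snap("scene","s28.png",None,1.5)
c,im=snap("wrist","w28.png",None,1.5)
E
```

```text
t 20.52 p [ 0.5048 -0.2951  0.2606] az -6.87 grip 87.1 F [1. 0. 0.] n 2
[[-19.7, -2.7, -2.0], np.float64(0.06)]
[[-19.7, -2.7, -2.0], np.float64(0.06)]
```

View pics/s28.png

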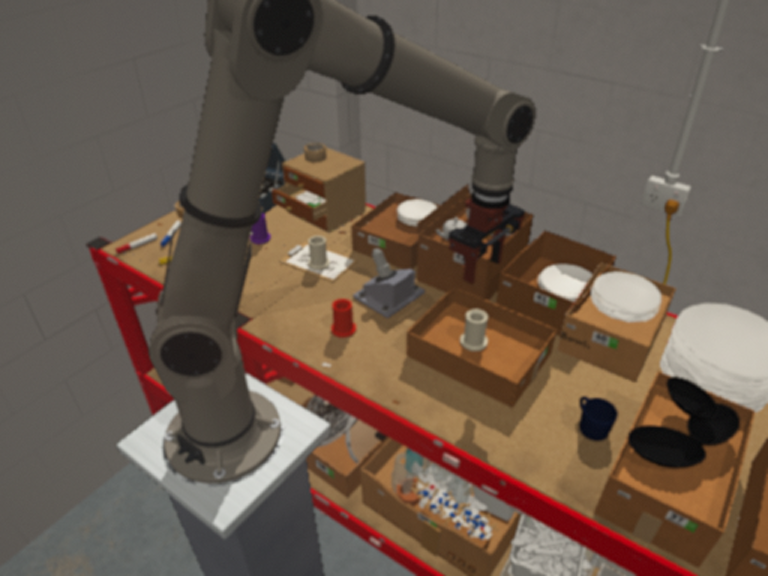

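View pics/w28.png

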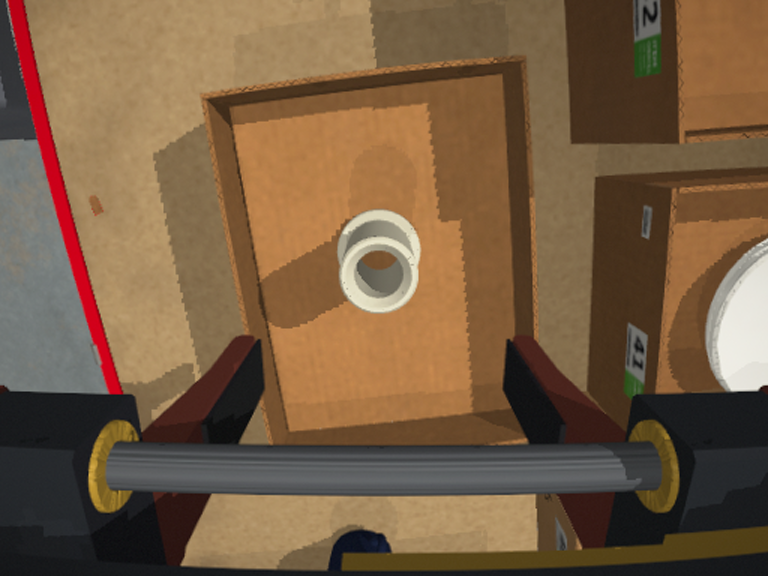

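>>> carry_out(
  series=[
    [[0,0,0],0,87],
    [[0,0,0],0,87],
    [[0,0,0],0,87],
  ],
)

```text
clock: 20.87
eef_pos: [0.5025, -0.2947, 0.2548]
eef_rot: [0.705, 0.043, 0.707, -0.042]
contact_force: [0.2, 0.1, -0.3]
grip_width: 0.0869
```

```bash
python3 - <<'E'
from h import *
o=robot.get_obs(); print(o["clock"],o["contact_force"])
robot.job_done()
E
```

```text
20.8667 [ 0.15808523  0.06136133 -0.25409491]
the job is handed in; nothing more can be done
```

I checked both bushes on the gauge, put them away and handed the job in at 20.9 s; no verdict was reported.

- **First bush (started nearer the gauge):** it slid over the shoulder to the round seat, so it is the oversize one. I stood it on the clipboard near the middle, clear of the clip.
- **Second bush (started further left):** it stopped at the shoulder, so it is the good one. I stood it in the carton near the middle.

**Last checks:**
- The last scene and wrist pictures show both bushes upright, flange down.
- The force on the tool was about 0 N with the gripper open above the carton. The highest I read was about 25 N, while pressing the first bush down.
- The mug looked in place in the last scene picture. The stapler was hidden behind the arm there, so I last saw it in the wrist picture before the second grasp. The arm did not go near either.

**What disagreed:**
- The wrist and overhead cameras differed by up to about 9 mm on where the pin tip is. I used a position in between and checked it against scene pictures; both bushes went onto the pin with little force.
- Before release in the carton the second bush still looked tilted in the gripper by several degrees. It stood upright in the pictures once released.

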